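# Take the lift-off lid from a stock box and park it in the lid rack

### The arm

A 7-joint arm with a two-finger parallel gripper is mounted at the origin on the work surface. World frame = base frame: x ahead of the robot, y to its left, z up, the work surface at z = 0. Lengths are in m, angles in degrees, forces in N, time in s.
With the tool pointing down it reaches from about 0.425 to 0.875 m from the base axis. Payload 4.7 kg.
Tool frame: the origin (TCP) lies on the centre line of the jaws, within the pads' length; the fingertips stand 8 mm ahead of it and the grasp point (between the pads) lies 11 mm behind it; z points along the fingers, y is the direction in which the jaws open and shut (so a half turn about z gives the same grasp; the last joint's range is limited). The gripper opens to 87 mm and grips with 3 to 60 N. Pads are 19 mm wide; open, the fingers measure 117 mm over their backs; the gripper's body (75 mm by 190 mm) begins 51 mm behind the grasp point.
Start: joints at [71.167, 18.392, -4.016, 83.108, 1.295, 78.541, -3.26], TCP at [0.218, -0.612, 0.231] pointing down, gripper open.
Joint ranges: [-163.93, 163.93], [-17.29, 119.83], [-79.2, 71.16], [3.27, 140.29], [-89.18, 269.18], [5.43, 117.66], [-154.24, 154.24]. Speed limits (degrees/s): [147.25, 147.25, 180, 180, 180, 180, 180].

### API

Orientations are given as [roll, pitch, yaw] about the fixed x, y, z axes, in that order (R = Rz(yaw) Ry(pitch) Rx(roll)).
In Python, from cell import status, vision, workorder gives the robot as it stands.
- The arm moves only by the tool step_arm, never from a script. Its argument "series" is a list of rows, each an object of numbers: "ax", "ay", "az": the turn, a rotation vector about the world's x, y, z in degrees; "x", "y", "z": the shift along the world's x, y, z in m; "claw": the opening in per cent of the stroke, from 0 (shut) to 100 (fully open). In form: [{"ax": .., "ay": .., "az": .., "x": .., "y": .., "z": .., "claw": ..}, ...]. A call has 1 to 12 rows; each row is the pose to reach, as a shift and turn from the pose commanded when the call began; what a row does not reach only later rows make up. A row lasts 1/10 s, in which the tool goes at most 50 mm and 8.59 degrees, less where a joint would pass 70% of its speed; a pose out of reach is approached as far as the arm can. A call with a gripper value outside its range is refused whole. The fingers move at their own pace and stop on an object; "squeeze" is the grip in N (left out, the last holds). Time passes only in rows, so rows that repeat a pose let the fingers close. It gives the time, the measured TCP pose, the force and the opening at its end, in the units of the state.
- status.get_obs(): the state, without advancing time (a new reading comes with each control period).
- vision.read_camera(name): name is "scene" or "top" or "wrist"; returns the picture (480x640x3 uint8, red, green, blue); there is no depth.
- vision.camera_params(name): a dict with "fovy" (degrees; the focal length in pixels is half the picture's height over the tangent of half this angle, whatever the lens; pixels are square), "cx", "cy" (the principal point, pixels), "eye" and "orientation" of the camera in the world; the wrist camera has in their place "tool_from_camera" (4x4, takes a point from camera to tool coordinates, whose origin is the TCP and whose axes are the flange's). Camera axes: x right, y down, z forward; pixel columns grow to the right and rows downward; lengths in m; the calibration is good to about 2 mm. A picture is of the moment at which its call begins: read the wrist's pose just before it. camera_params takes no time and is no camera call.
- workorder.sign_off(): hands the job in, once; it reports no verdict.
The state is a dict: "time_s": time; "qpos": joint angles; "joint_velocities": joint speeds; "effort": joint torques, N m; "tool_pos": TCP position; "tool_rot": TCP orientation; "force": force on the tool from outside, world axes, zero at the start; "wrist_torque": the same for the moment, N m; "grip_width": finger opening in m.
Only numpy, scipy, OpenCV 4.12 (cv2) and the standard library are available. Lean on these libraries where they do the work, as an engineer would, in place of code of your own. Each camera call takes 0.05 s, during which the arm holds its last target.

### The job

The closed stock box has to be opened for refilling: swing its lid up until it stands upright on its hinge pins, lift it straight up off the pins, and stand it upright in the free bay of the wire lid rack, hinge hooks down, beside the lid already parked there. Never let the lid drop or slam, and leave everything else as it is.

Things in the scene. Friction and masses are not known exactly. Their poses are not given: they have to be found in the camera images.
- box: The closed stock box, fixed: grey sheet steel, 130 mm long (x), 170 mm wide (y), 95 mm high. Origin: centre of its underside, on the table. x points from the lid's pull lip to the hinge (towards the robot's left, turned by the box's yaw), z up. The lip side is clear for a hand or gripper.
- box_pins (a point): Point on the hinge axis half-way between the box's two fixed pins: 85 mm behind the box's centre (+x), 98 mm above the table. Axes as the box's; y runs along the pins. The pins are level, 10 mm thick, at y = +58 and -58 mm, each between two ears 21 mm apart.
- box_stop (a point): Middle of the top edge of the fixed stop plate behind the hinge, 66 mm wide, 32 mm higher than the pins, its face 4 mm behind the pin axis. Against it the raised lid leans about 6 degrees past upright and stays by itself; short of upright it falls shut.
- lid_pivot (a point): Point of the loose lid that lies on the pin axis while it hangs on the pins. Axes are the lid's: x in its plane from lip to hinge, y along the hinge, z out of its outer face (up when shut). Two steel hooks at y = +58 and -58 mm, 14 mm wide, 20 mm thick, reach 12 mm past this point.
- lid_hook (a point): Tip of the lid's hooks, mid-way between the two: 12 mm from the pivot along the lid's x. Each hook forks round its pin with a 13 mm slot, open at this end and closed 6.5 mm before the pivot, so the upright lid comes free once it has risen 19 mm. A rib inside the box keeps the shut lid from sliding off.
- lid_center (a point): Middle of the lid's pan, 82 mm from the pivot towards the lip; lid's axes. A 5 mm black plastic pan 180 mm wide, outer face at z = +2 mm from the pivot, rims hanging to z = -15.5 mm. The whole lid is 199 mm long with hooks and lip and weighs about 0.3 kg, give or take a quarter.
- lid_lip (a point): Centre of the pull lip at the lid's front, 171 mm from the pivot; lid's axes. It is 32 mm long (x), 110 wide, 9 thick; its edge lies 16 mm further out, the pan's front rim (9 mm lower than the lip) 16 mm inwards. Shut: 96.5 mm above the table, free below, can be hooked. Upright: the top edge, can be gripped from above.
- rack_bay (a point): Centre of the floor of the rack's free bay, the one nearer the robot. Axes are the rack's: x across the bay (away from the robot, turned by the rack's yaw), y along it, z up. The floor is 6 mm above the table. A lid stands here on its hooks, pivot 12 mm over the floor, its width along y, either face to the front.
- rack: The lid rack, fixed, left or right of the closed box: a 135 x 200 mm steel plate with upright wire loops, 6 mm wire, 150 mm wide, 85 mm above the plate. Origin: centre of its underside. Each of the two bays is the 34 mm gap between a pair of loops; bay middles at x = -31 mm (free) and +31 mm (holds the other lid).
- openbox: The second stock box, same make and size, fixed, already open, on the other side of the closed box from the rack. Origin: centre of its underside. Leave it.
- spare_center (a point): Middle of the open box's lid (same make), which stands upright in the rack's far bay: 100 mm above the bay's floor; its top is 199 mm above that floor. Leave it.
- shank_a_center (a point): Centre (half-way up) of a steel tool shank, 30 mm thick and 90 mm high, standing loose on the table behind the boxes and the rack, left. Leave it.
- shank_b_center (a point): The same, standing behind the boxes and the rack, right. Leave it.
- driver: Screwdriver, 200 mm, lying near the robot at the left. Leave it.
- wrench: Wrench, 170 mm, lying near the robot at the right. Leave it.
Not all that is in view belongs to the job. What is shaped like the part that bears lid_pivot but orange is not meant. What is shaped like the rack but brown is not meant.

How it is judged (in metres and radians):
On the way, in this order (a step that is already met when the one before it is completed fails the run):
1. the lid stands upright (within 7 degrees, or leaning back) while still hung on its pins (angle between lid_pivot's own z axis and vertical above 1.45 rad and distance between lid_pivot and box_pins below 0.009 m), for 0.1 s.
2. the upright lid has been lifted straight up clear of its pins (z of lid_pivot in the frame of box_pins above 0.02 m and horizontal distance between lid_pivot and box_pins below 0.035 m and angle between lid_pivot's own z axis and vertical above 1.3 rad), for 0.1 s.
At the end, for the whole second after the job is handed in: the lid stands at rest on the floor of the rack's free bay, hinge hooks down, between that bay's two wire loops, no more than about 18 degrees from upright and within 35 mm of the middle along the bay, released (x of lid_pivot in the frame of rack_bay between -0.018 and 0.018 m and y of lid_pivot in the frame of rack_bay between -0.035 and 0.035 m and z of lid_pivot in the frame of rack_bay between 0.005 and 0.018 m and z of lid_lip in the frame of rack_bay above 0.15 m and angle between lid_pivot's own z axis and vertical above 1.25 rad and linear speed of lid below 0.02 m/s); the robot touches nothing.
It fails at once if the lid is let drop or slam (it moves faster than 0.6 m/s while no finger touches it) (linear speed of lid above 0.6 m/s and contact force between the fingers and lid below 0.01 N).
It fails at once if the parked lid is shoved (more than 35 mm) (distance of spare_center from where it was at the start of the episode above 0.035 m).
It fails at once if a shank, the screwdriver or the wrench is moved more than 30 mm (distance of any of shank_a_center, shank_b_center, driver, wrench from where it was at the start of the episode above 0.03 m).
It also fails if it takes over 72 s, if anything falls off the work surface, if the arm or the gripper's body presses on something with over 40 N, if the wrist force passes 120 N, or if a joint passes its speed limit or range.

## Working session

There is one attempt and no reset: what is moved stays moved. The work goes in short steps, Python scripts to look and compute and a tool call to move; the robot and the scene stay as the last step left them, time stands still between calls to the robot, and variables do not carry over. Pictures are saved under pics/ and viewed, and the job is handed in when it is done.

Besides the shell and the picture viewer there is one more tool, called after "Request:" as a command line: name --argument value ..., lists and objects as JSON in quotes. step_arm: Moves the arm, as the interface text tells. Its arguments: {"type":"object","properties":{"series":{"type":"array"},"squeeze":{"type":"number"}},"required":["series"]}

```bash
ls; mkdir -p pics; python3 - <<'E'
from cell import status, vision, workorder
import cv2
print(status.get_obs())
for n in ["scene","top","wrist"]:
    p=vision.camera_params(n);print(n,p)
    cv2.imwrite(f"pics/{n}0.png",vision.read_camera(n)[:,:,::-1])
E
```

```text
pics
{'time_s': 0.0, 'qpos': array([71.16454957, 18.44015383, -4.01408923, 83.17641275,  1.29511064,
       78.54138874, -3.26057763]), 'joint_velocities': array([-0.04381845, -0.00515746, -0.03009762,  0.0304625 , -0.05790445,
       -0.08442583,  0.00471243]), 'effort': array([ 3.92807960e-04, -4.91283131e+01, -4.03490318e-01, -3.12524986e+01,
       -6.37465599e-02,  4.38113941e-02,  1.58076718e-04]), 'tool_pos': array([ 0.21825642, -0.61167195,  0.22943568]), 'tool_rot': array([-1.79887292e+02,  6.42660023e-03,  1.96433157e+01]), 'force': array([ 0.31271295,  0.37140564, -0.21946486]), 'wrist_torque': array([-0.03682356, -0.03788347, -0.01293255]), 'grip_width': 0.08710317557995004}
scene {'fovy': 53.91189552393479, 'cx': 314.58646679261943, 'cy': 239.3606915818824, 'eye': array([ 1.28912935, -0.66318251,  0.80517714]), 'orientation': array([-126.12814966,    1.14053675,   51.51003378])}
top {'fovy': 57.00866084019255, 'cx': 322.1268120349569, 'cy': 238.2118072307389, 'eye': array([ 0.22028867, -0.0884261 ,  1.44874119]), 'orientation': array([-168.03341613,   -0.22332256,  -85.55186724])}
wrist {'fovy': 61.79968146180309, 'cx': 315.37355495992665, 'cy': 238.11005417991564, 'tool_from_camera': array([[ 1.60094271e-04, -9.64690309e-01, -2.63386754e-01,
         7.14205955e-02],
       [ 9.99999963e-01,  2.12328258e-04, -1.69851927e-04,
         5.60582656e-04],
       [ 2.19778959e-04, -2.63386717e-01,  9.64690307e-01,
        -1.52801688e-01],
       [ 0.00000000e+00,  0.00000000e+00,  0.00000000e+00,
         1.00000000e+00]])}
```

View pics/scene0.png

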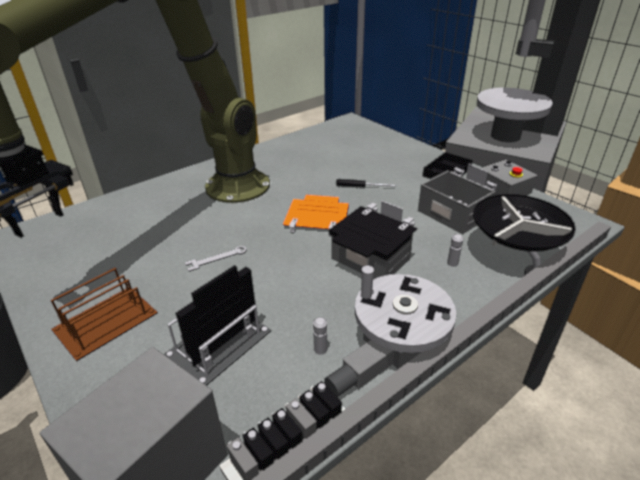

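View pics/top0.png

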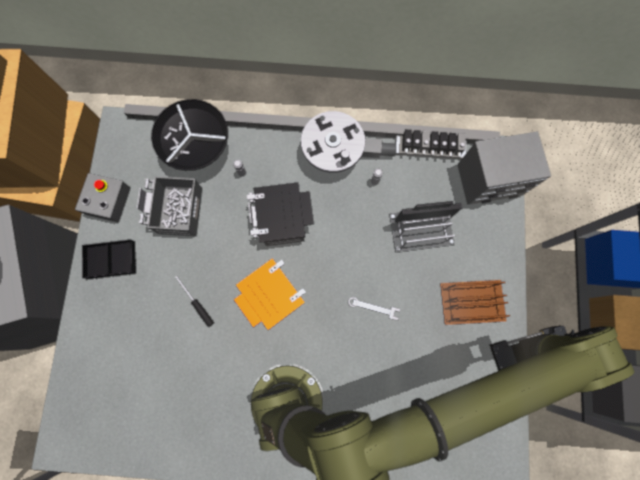

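View pics/wrist0.png

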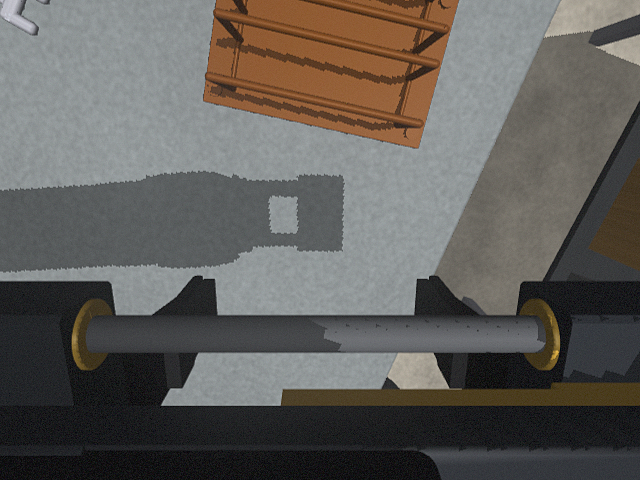

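The top view shows three lid-like parts: the black lid on the closed grey box at (280,213), an orange decoy at (269,293), and the spare lid in the grey rack at (425,212). It also shows two racks: the grey one holding a lid at (423,228), and a brown decoy at (474,302). The black lid on the closed box and the grey rack match the description. I'll confirm with enlarged crops.

```bash
python3 - <<'E'
import cv2,numpy as np
t=cv2.imread('pics/top0.png');s=cv2.imread('pics/scene0.png')
def c(im,x,y,w,h,f): return cv2.resize(im[y:y+h,x:x+w],(w*f,h*f),interpolation=cv2.INTER_CUBIC)
a=np.hstack([c(t,235,165,90,90,4),c(t,380,185,100,90,4)])
b=np.hstack([c(s,320,190,100,90,4),c(s,165,260,100,120,3)[:360]])
cv2.imwrite('pics/cropT.png',a);cv2.imwrite('pics/cropS.png',b)
E
```

```text
(no output)
```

View pics/cropT.png

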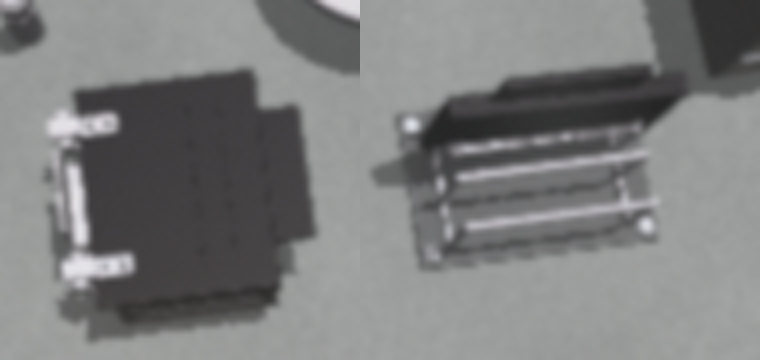

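View pics/cropS.png

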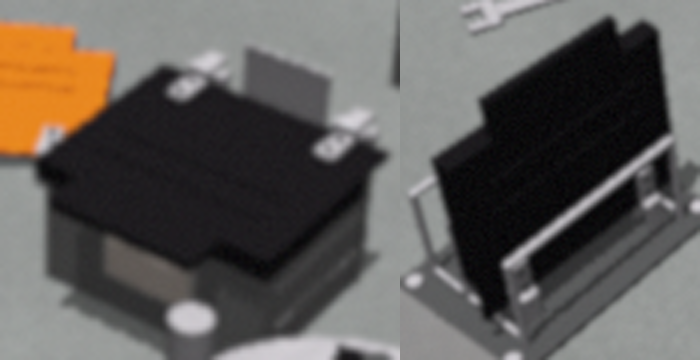

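```bash
cat > h.py <<'E'
import numpy as np
from scipy.spatial.transform import Rotation as R
from cell import status, vision
import cv2
def cam(n,obs=None,p=None):
    p=p or vision.camera_params(n); f=240/np.tan(np.radians(p['fovy']/2))
    if n=='wrist':
        T=np.eye(4);T[:3,:3]=R.from_euler('xyz',obs['tool_rot'],degrees=True).as_matrix();T[:3,3]=obs['tool_pos']
        M=T@np.array(p['tool_from_camera'])
        return f,p['cx'],p['cy'],M[:3,:3],M[:3,3]
    return f,p['cx'],p['cy'],R.from_euler('xyz',p['orientation'],degrees=True).as_matrix(),np.array(p['eye'])
def ray(c,u,v):
    f,cx,cy,Rm,e=c; d=Rm@np.array([(u-cx)/f,(v-cy)/f,1]); return e,d/np.linalg.norm(d)
def onz(c,u,v,z):
    e,d=ray(c,u,v); return e+d*(z-e[2])/d[2]
def proj(c,P):
    f,cx,cy,Rm,e=c; q=Rm.T@(np.array(P)-e); return np.array([cx+f*q[0]/q[2],cy+f*q[1]/q[2]])
def tri(rs):
    A=np.zeros((3,3));b=np.zeros(3)
    for e,d in rs:
        M=np.eye(3)-np.outer(d,d);A+=M;b+=M@e
    P=np.linalg.solve(A,b)
    return P,[np.linalg.norm(np.cross(d,P-e)) for e,d in rs]
def snap(name):
    o=status.get_obs(); im=vision.read_camera('wrist'); cv2.imwrite(f'pics/{name}.png',im[:,:,::-1])
    np.savez(f'pics/{name}.npz',tool_rot=o['tool_rot'],tool_pos=o['tool_pos']); return o
def wcam(name): return cam('wrist',np.load(f'pics/{name}.npz'))
E
python3 - <<'E'
from h import *
np.set_printoptions(precision=4,suppress=True)
c=cam('top');s=cam('scene')
print(proj(c,[0,0,0]),proj(s,[0,0,0]))
for n,u,v in [('hingeL',253.75,188),('hr',298.2,182.5),('lip1',309.2,191.2),('lip2',313.5,224.5),('pr',304.2,240)]:
    print(n,onz(c,u,v,0.1))
for n,u,v in [('hookfar',251,196),('hooknear',255,232)]: print(n,onz(c,u,v,.1))
# rack plate corners in top crop
for x,y in [(395,115),(418,268),(655,240)]: print('rack',onz(c,380+(x-360)/4,185+y/4,0.004))
for x,y in [(465,228),(655,203),(455,180),(650,153)]: print('loop',onz(c,380+(x-360)/4,185+y/4,0.09))
# lip far corners scene: crop (205,262)->, (100,215?)
for u,v in [(330,231),(385,258.5),(416,229),(362,207)]: print('scene',onz(s,u,v,.1))
E
```

```text
[286.426 401.902] [237.0632 186.1126]
hingeL [0.6521 0.159  0.1   ]
hr [0.6816 0.0191 0.1   ]
lip1 [ 0.6554 -0.0185  0.1   ]
lip2 [ 0.5475 -0.0411  0.1   ]
pr [ 0.4956 -0.0162  0.1   ]
hookfar [0.6248 0.1648 0.1   ]
hooknear [0.509  0.1393 0.1   ]
rack [ 0.628  -0.2885  0.004 ]
rack [ 0.4982 -0.3136  0.004 ]
rack [ 0.5373 -0.5097  0.004 ]
loop [ 0.5164 -0.3356  0.09  ]
loop [ 0.5482 -0.4841  0.09  ]
loop [ 0.5544 -0.3263  0.09  ]
loop [ 0.5885 -0.4795  0.09  ]
scene [ 0.5211 -0.0193  0.1   ]
scene [0.6932 0.0078 0.1   ]
scene [0.6578 0.1571 0.1   ]
scene [0.4894 0.1236 0.1   ]
```

Confirmed: the target lid's hinge points towards +y and its lip towards −y (top view, lip edge near (311,208)). The grey rack's free bay is the empty pair of loops nearer the robot. Next I'll view the rack and the lid closely with the wrist camera.

Request:
step_arm --series '[{"x": 0.22, "y": 0.28, "z": 0.17, "az": -8}, {"x": 0.22, "y": 0.28, "z": 0.17, "az": -8}, {"x": 0.22, "y": 0.28, "z": 0.17, "az": -8}, {"x": 0.22, "y": 0.28, "z": 0.17, "az": -8}, {"x": 0.22, "y": 0.28, "z": 0.17, "az": -8}, {"x": 0.22, "y": 0.28, "z": 0.17, "az": -8}, {"x": 0.22, "y": 0.28, "z": 0.17, "az": -8}, {"x": 0.22, "y": 0.28, "z": 0.17, "az": -8}, {"x": 0.22, "y": 0.28, "z": 0.17, "az": -8}, {"x": 0.22, "y": 0.28, "z": 0.17, "az": -8}, {"x": 0.22, "y": 0.28, "z": 0.17, "az": -8}]'

```text
invalid input
```

```bash
python3 - <<'E'
from h import *
o=snap('w1');print(o['tool_pos'],o['tool_rot'],o['qpos'],np.abs(o['joint_velocities']).max(),o['time_s'])
E
```

```text
[ 0.21831882 -0.61181539  0.22973018] [-1.79918138e+02  4.37721275e-03  1.96443359e+01] [71.16661635 18.42832677 -4.01655745 83.15813667  1.2946683  78.54060007
 -3.25933608] 0.24811045474468857 0.15
```

View pics/w1.png

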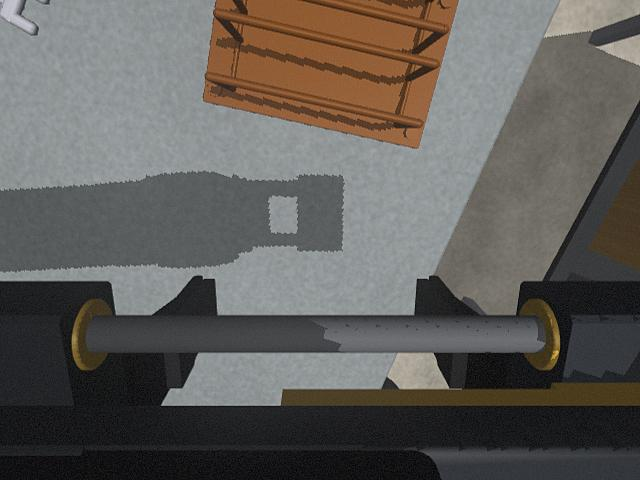

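The call was refused, so the arm hasn't moved. Rows probably need every key.

Request:
step_arm --series '[{"ax": 0, "ay": 0, "az": -8, "x": 0.22, "y": 0.28, "z": 0.17, "claw": 100}, {"ax": 0, "ay": 0, "az": -8, "x": 0.22, "y": 0.28, "z": 0.17, "claw": 100}, {"ax": 0, "ay": 0, "az": -8, "x": 0.22, "y": 0.28, "z": 0.17, "claw": 100}, {"ax": 0, "ay": 0, "az": -8, "x": 0.22, "y": 0.28, "z": 0.17, "claw": 100}, {"ax": 0, "ay": 0, "az": -8, "x": 0.22, "y": 0.28, "z": 0.17, "claw": 100}, {"ax": 0, "ay": 0, "az": -8, "x": 0.22, "y": 0.28, "z": 0.17, "claw": 100}, {"ax": 0, "ay": 0, "az": -8, "x": 0.22, "y": 0.28, "z": 0.17, "claw": 100}, {"ax": 0, "ay": 0, "az": -8, "x": 0.22, "y": 0.28, "z": 0.17, "claw": 100}, {"ax": 0, "ay": 0, "az": -8, "x": 0.22, "y": 0.28, "z": 0.17, "claw": 100}, {"ax": 0, "ay": 0, "az": -8, "x": 0.22, "y": 0.28, "z": 0.17, "claw": 100}, {"ax": 0, "ay": 0, "az": -8, "x": 0.22, "y": 0.28, "z": 0.17, "claw": 100}]' --squeeze 20

```text
time_s: 1.3
tool_pos: [0.4374, -0.3333, 0.3997]
tool_rot: [-180.0, 0.1, 11.5]
force: [-0.2, -0.3, -0.2]
grip_width: 0.0868
```

```bash
python3 - <<'E'
from h import *
o=snap('w1');print(o['tool_pos'],o['tool_rot'],o['qpos'],np.abs(o['joint_velocities']).max(),o['time_s'])
E
```

```text
[ 0.43737153 -0.33332841  0.39974267] [-1.79976540e+02  9.09353278e-02  1.15266588e+01] [ 49.58567823   5.41164289 -16.50530403  79.72062558   1.58908535
  95.16869396 -45.18241067] 0.7069092575339879 1.3
```

View pics/w1.png

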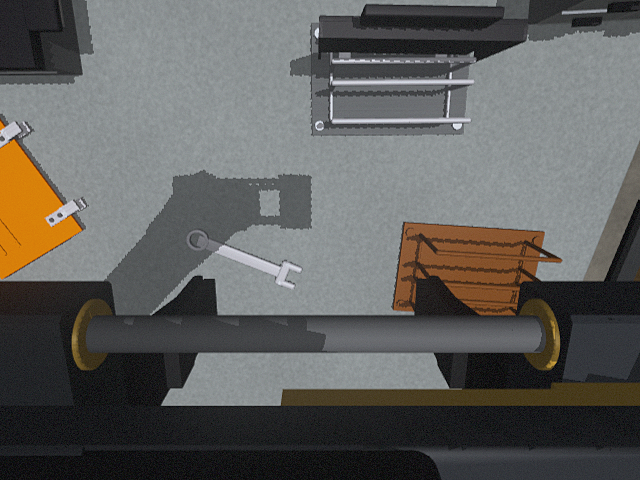

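The wrist view shows the grey rack with its plate's near corners at (312,134) and (465,134). The free bay's loop tops run along rows ~121 and ~82, columns 331–472. A second view from further left comes next.

Request:
step_arm --series '[{"ax": 0, "ay": 0, "az": 0, "x": 0.04, "y": 0.17, "z": 0.02, "claw": 100}, {"ax": 0, "ay": 0, "az": 0, "x": 0.04, "y": 0.17, "z": 0.02, "claw": 100}, {"ax": 0, "ay": 0, "az": 0, "x": 0.04, "y": 0.17, "z": 0.02, "claw": 100}, {"ax": 0, "ay": 0, "az": 0, "x": 0.04, "y": 0.17, "z": 0.02, "claw": 100}, {"ax": 0, "ay": 0, "az": 0, "x": 0.04, "y": 0.17, "z": 0.02, "claw": 100}, {"ax": 0, "ay": 0, "az": 0, "x": 0.04, "y": 0.17, "z": 0.02, "claw": 100}]'

```text
time_s: 1.95
tool_pos: [0.4779, -0.1635, 0.4201]
tool_rot: [180.0, 0.1, 11.6]
force: [-1.3, -0.4, -0.4]
grip_width: 0.0873
```

```bash
python3 - <<'E'
from h import *
o=snap('w2');print(o['tool_pos'],o['tool_rot'],o['qpos'],np.abs(o['joint_velocities']).max(),o['time_s'])
E
```

```text
[ 0.47788432 -0.16348216  0.42010449] [1.79971428e+02 6.51791331e-02 1.15538785e+01] [ 40.59124255   0.27391033 -24.71702563  82.63977003   0.17124949
  97.15607341 -62.55041752] 1.836080251265977 1.95
```

View pics/w2.png

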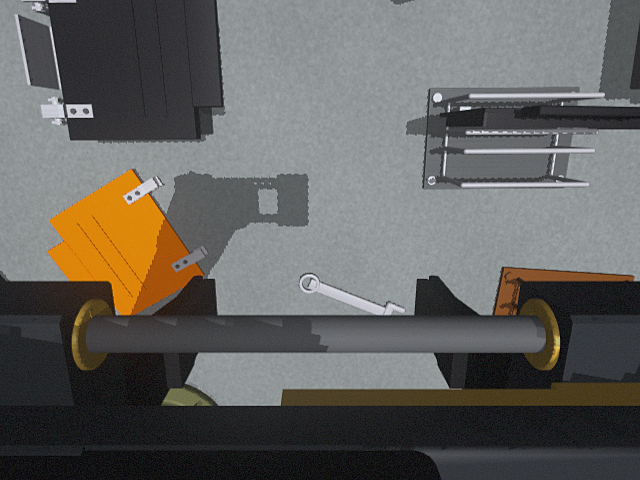

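Request:
step_arm --series '[{"ax": 0, "ay": 0, "az": 0, "x": -0.02, "y": 0.23, "z": 0.0, "claw": 100}, {"ax": 0, "ay": 0, "az": 0, "x": -0.02, "y": 0.23, "z": 0.0, "claw": 100}, {"ax": 0, "ay": 0, "az": 0, "x": -0.02, "y": 0.23, "z": 0.0, "claw": 100}, {"ax": 0, "ay": 0, "az": 0, "x": -0.02, "y": 0.23, "z": 0.0, "claw": 100}, {"ax": 0, "ay": 0, "az": 0, "x": -0.02, "y": 0.23, "z": 0.0, "claw": 100}, {"ax": 0, "ay": 0, "az": 0, "x": -0.02, "y": 0.23, "z": 0.0, "claw": 100}, {"ax": 0, "ay": 0, "az": 0, "x": -0.02, "y": 0.23, "z": 0.0, "claw": 100}]'

```text
time_s: 2.7
tool_pos: [0.4587, 0.0659, 0.4203]
tool_rot: [180.0, 0.0, 11.5]
force: [-0.2, -0.8, -0.3]
grip_width: 0.0869
```

```bash
python3 - <<'E'
from h import *
o=snap('w3');print(o['tool_pos'],o['tool_rot'],o['qpos'],np.abs(o['joint_velocities']).max(),o['time_s'])
E
```

```text
[0.45871809 0.06591388 0.42025764] [1.79959103e+02 3.83460032e-02 1.15079989e+01] [ 30.23245525  -5.54044795 -37.58439628  87.08151508  -3.35986291
  97.33688431 -86.14181502] 2.0774362881392534 2.7
```

View pics/w3.png

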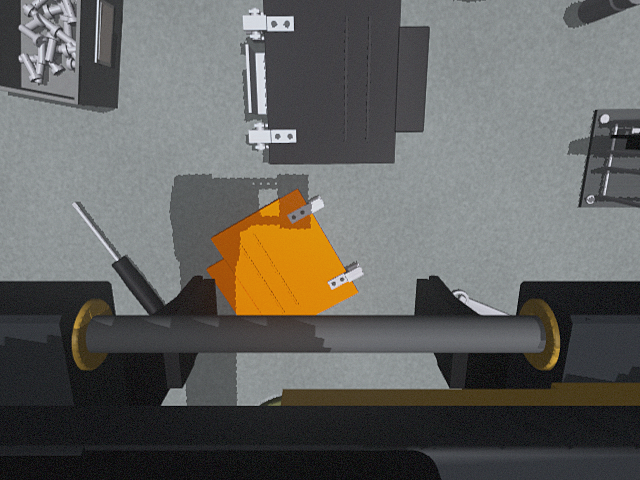

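w3 shows the target lid with its near-front pan corner at (393,163), near lip corner at (423,131), far lip corner at (429,27) and hooks at (262,23) and (265,136). w2 shows the same corners at (199,139) and (222,106), with the rack from another side. I'll enlarge these crops to pick exact pixels.

```bash
python3 - <<'E'
import cv2,numpy as np
def c(n,x,y,w,h,f): return cv2.resize(cv2.imread(f'pics/{n}.png')[y:y+h,x:x+w],(w*f,h*f),interpolation=cv2.INTER_NEAREST)
cv2.imwrite('pics/c3.png',c('w3',240,0,200,175,4))
cv2.imwrite('pics/c2.png',c('w2',10,0,220,150,3))
cv2.imwrite('pics/r1.png',c('w1',300,0,200,140,4))
cv2.imwrite('pics/r2.png',c('w2',410,75,190,120,4))
E
```

```text
(no output)
```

View pics/c3.png

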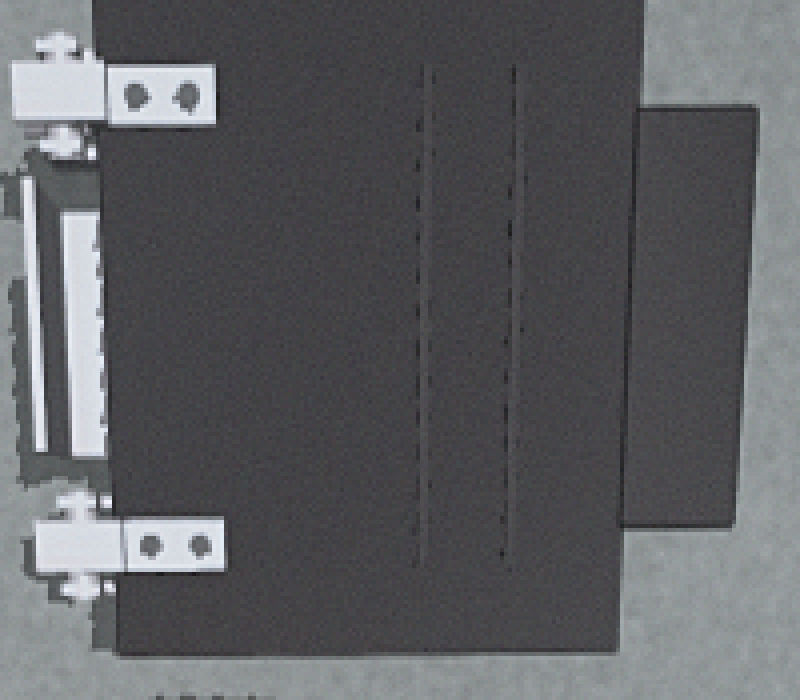

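View pics/c2.png

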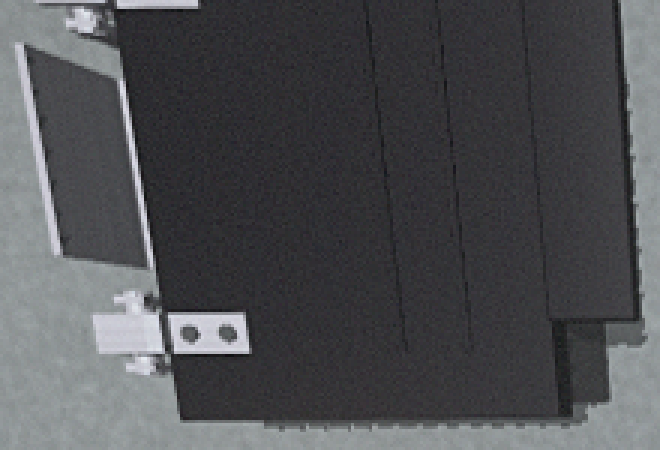

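View pics/r1.png

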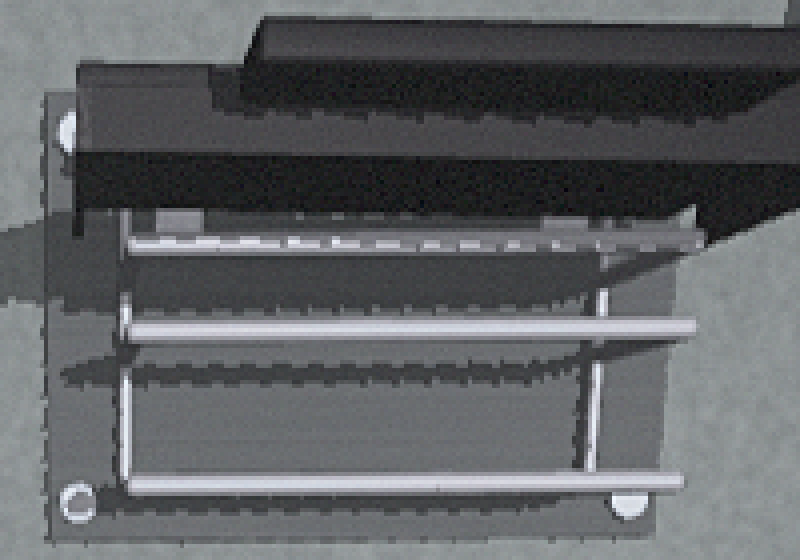

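View pics/r2.png

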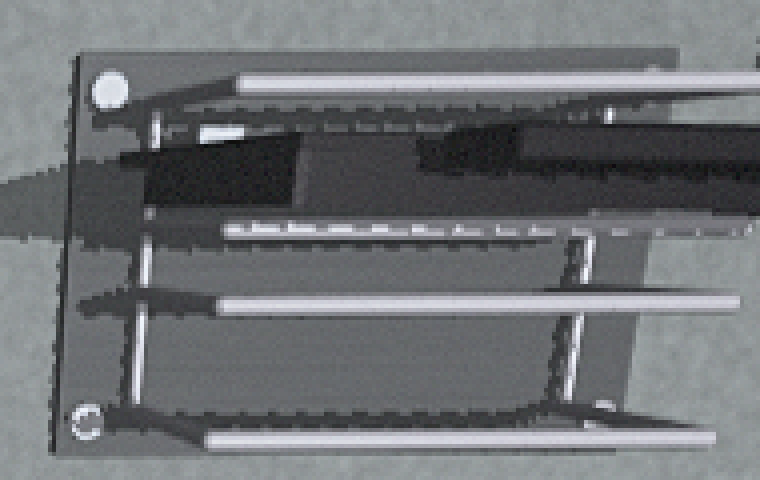

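```bash
cat > m.py <<'E'
from h import *
np.set_printoptions(precision=4,suppress=True)
c1,c2,c3=wcam('w1'),wcam('w2'),wcam('w3')
def t(n,a,b):
    P,r=tri([ray(*a),ray(*b)]);print(n,P,np.round(r,4));return P
t('lip near outer',(c3,423.75,131.5),(c2,223,106.7))
t('pan near hinge',(c3,269.25,163.25),(c2,70,139.7))
t('pan near front',(c3,394.75,162.5),(c2,195.7,138.3))
t('hook near tip',(c3,249,136.5),(c2,41.3,111))
L=[t('l1L',(c1,331.75,121.25),(c2,461.5,185)),t('l1R',(c1,471,120.5),(c2,588.75,184.25)),
t('l2L',(c1,332.5,82.5),(c2,464.5,151.25)),t('l2R',(c1,474,82),(c2,595,150))]
print('bay c',np.mean(L,0))
t('plate nl',(c1,312,135),(c2,423,188.25))
# lid at z .1
pts={k:onz(c3,*p,z) for k,p,z in [('lfo',(429.5,26.75),.101),('lno',(423.75,131.5),.101),('lni',(395.5,131.75),.101),('lfi',(399.25,26.75),.101),('pnh',(269.25,163.25),.1),('pnf',(394.75,162.5),.1),('hn',(249,136.5),.108),('hf',(243,22.75),.108)]}
for k in pts: print(k,pts[k])
d=pts['lno']-pts['lfo'];print('lip len',np.linalg.norm(d),'yaw x_box',np.degrees(np.arctan2(d[1],d[0]))-90, 'from pan side',np.degrees(np.arctan2(*(pts['pnh']-pts['pnf'])[[1,0]])),'hooks',np.linalg.norm(pts['hn']-pts['hf']),np.degrees(np.arctan2(*(pts['hn']-pts['hf'])[[1,0]]))-90)
for z in (.088,.091):
  q=[onz(c1,*p,z) for p in [(331.75,121.25),(471,120.5),(332.5,82.5),(474,82)]]
  print(z,q,np.mean(q,0),np.linalg.norm(q[0]-q[1]))
print([onz(c1,312,135,.004),onz(c1,463.75,134.25,.004)])
E
python3 m.py
```

```text
lip near outer [ 0.5503 -0.043   0.0973] [0.0001 0.0001]
pan near hinge [0.4793 0.1244 0.0975] [0.0003 0.0003]
pan near front [ 0.5099 -0.0183  0.1016] [0. 0.]
hook near tip [0.5054 0.1508 0.1078] [0. 0.]
l1L [ 0.5186 -0.3358  0.0892] [0.0002 0.0002]
l1R [ 0.5503 -0.4878  0.0866] [0.0001 0.0001]
l2L [ 0.5579 -0.3281  0.088 ] [0.0001 0.0001]
l2R [ 0.5896 -0.4785  0.0883] [0.0005 0.0005]
bay c [ 0.5541 -0.4075  0.088 ]
plate nl [ 0.498  -0.3168  0.0026] [0. 0.]
lfo [ 0.6557 -0.019   0.101 ]
lno [ 0.5502 -0.0421  0.101 ]
lni [ 0.5436 -0.0106  0.101 ]
lfi [0.6493 0.0127 0.101 ]
pnh [0.4799 0.1242 0.1   ]
pnf [ 0.5099 -0.0187  0.1   ]
hn [0.5055 0.1508 0.108 ]
hf [0.6185 0.1751 0.108 ]
lip len 0.10799280519528756 yaw x_box -257.6481315518248 from pan side 101.85226722504449 hooks 0.11559182585606528 -257.86981307430176
0.088 [array([ 0.5184, -0.3358,  0.088 ]), array([ 0.5501, -0.4873,  0.088 ]), array([ 0.5581, -0.3281,  0.088 ]), array([ 0.5892, -0.4784,  0.088 ])] [ 0.554  -0.4074  0.088 ] 0.15473330621306283
0.091 [array([ 0.5183, -0.3357,  0.091 ]), array([ 0.5499, -0.4862,  0.091 ]), array([ 0.5577, -0.328 ,  0.091 ]), array([ 0.5887, -0.4774,  0.091 ])] [ 0.5537 -0.4068  0.091 ] 0.15373379881547794
[array([ 0.498 , -0.3168,  0.004 ]), array([ 0.5391, -0.5134,  0.004 ])]
```

Measurements agree with the given sizes:

| Item | Measured | Check |
|---|---|---|
| Lip top | ≈0.10 | given height |
| Lid length | 198 mm | 199 mm |
| Hook spacing | 115.6 mm | 116 mm |
| Loop spacing | 40 mm at z 0.088 | matches text |

- **Pins:** about (0.5643, 0.1518, 0.098), box yaw 102°.
- **Bay:** about (0.554, −0.4075), rack yaw 11.8°.

Plan: cage the lip with the tool tilted 45°, raise the lid until it lies parallel to the jaws, grip, then follow the arc to upright. First I'll tilt the tool in free space.

```bash
cat >> h.py <<'E'
P0=np.array([.5643,.1518,.098]);YB=102.0
U=np.array([np.cos(np.radians(YB)),np.sin(np.radians(YB)),0]);Z=np.array([0,0,1.]);W=np.array([U[1],-U[0],0])
def rdes(a): return R.from_rotvec(np.radians(90-a)*W)*R.from_euler('xyz',[180,0,YB-90],degrees=True)
def rel(Rd,pd,o):
    r=(Rd*R.from_euler('xyz',o['tool_rot'],degrees=True).inv()).as_rotvec(degrees=True)
    return np.round(r,2),np.round(np.array(pd)-o['tool_pos'],4)
E
python3 - <<'E'
from h import *
o=status.get_obs()
print(rel(rdes(45),[.614,-.083,.30],o))
E
```

```text
(array([44.1 ,  9.08,  0.54]), array([ 0.1551, -0.148 , -0.1201]))
```

Request:
step_arm --series '[{"ax": 0, "ay": 0, "az": 0.5, "x": 0.05, "y": -0.06, "z": -0.02, "claw": 64}, {"ax": 8, "ay": 1.6, "az": 0.5, "x": 0.09, "y": -0.1, "z": -0.04, "claw": 64}, {"ax": 16, "ay": 3.2, "az": 0.5, "x": 0.12, "y": -0.13, "z": -0.06, "claw": 64}, {"ax": 24, "ay": 5, "az": 0.5, "x": 0.155, "y": -0.148, "z": -0.09, "claw": 64}, {"ax": 32, "ay": 6.6, "az": 0.5, "x": 0.155, "y": -0.148, "z": -0.12, "claw": 64}, {"ax": 39, "ay": 8, "az": 0.5, "x": 0.155, "y": -0.148, "z": -0.12, "claw": 64}, {"ax": 44.1, "ay": 9.1, "az": 0.5, "x": 0.155, "y": -0.148, "z": -0.12, "claw": 64}, {"ax": 44.1, "ay": 9.1, "az": 0.5, "x": 0.155, "y": -0.148, "z": -0.12, "claw": 64}, {"ax": 44.1, "ay": 9.1, "az": 0.5, "x": 0.155, "y": -0.148, "z": -0.12, "claw": 64}]'

```text
time_s: 3.65
tool_pos: [0.6134, -0.0823, 0.2995]
tool_rot: [-135.0, -0.1, 11.9]
force: [-0.2, 0.3, 0.6]
grip_width: 0.0558
```

```bash
python3 - <<'E'
from h import *
o=status.get_obs()
print(o['qpos'],o['tool_pos'],o['tool_rot'],rel(rdes(45),P0-.24*U-.0025*Z,o))
for n in('scene',): cv2.imwrite('pics/s1.png',vision.read_camera(n)[:,:,::-1])
E
```

```text
[ 43.15017532  33.87472076 -29.79464101  69.1221031  -23.79350086
 101.87677454 -64.00447272] [ 0.61339939 -0.08232095  0.29946936] [-1.35032442e+02 -9.46338045e-02  1.19170731e+01] (array([0.01, 0.1 , 0.08]), array([ 0.0008, -0.0006, -0.204 ]))
```

View pics/s1.png

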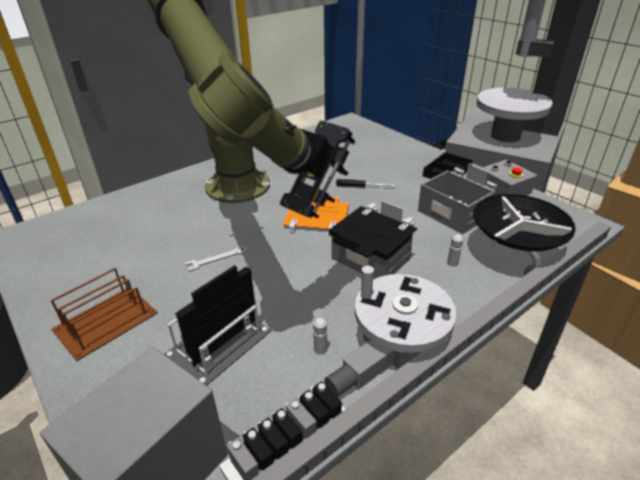

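The 45° tilt was reached cleanly and the scene view shows the gripper above the lip side, clear of everything. Before going down I'll check how far the shank near the lip side is.

```bash
python3 - <<'E'
from h import *
np.set_printoptions(precision=3,suppress=True)
c=cam('top');s=cam('scene')
print('top b',onz(c,377,173,.09),'top a',onz(c,238,162,.09));
for p in [(368,269),(320,322),(456,237)]: print(p,onz(s,*p,.09))
E
```

```text
top b [ 0.737 -0.232  0.09 ] top a [0.739 0.222 0.09 ]
(368, 269) [ 0.687 -0.042  0.09 ]
(320, 322) [ 0.748 -0.237  0.09 ]
(456, 237) [0.739 0.219 0.09 ]
```

Request:
step_arm --series '[{"ax": 0, "ay": 0, "az": 0, "x": 0.001, "y": -0.001, "z": -0.05, "claw": 64}, {"ax": 0, "ay": 0, "az": 0, "x": 0.001, "y": -0.001, "z": -0.1, "claw": 64}, {"ax": 0, "ay": 0, "az": 0, "x": 0.001, "y": -0.001, "z": -0.13, "claw": 64}, {"ax": 0, "ay": 0, "az": 0, "x": 0.001, "y": -0.001, "z": -0.13, "claw": 64}]'

```text
time_s: 4.1
tool_pos: [0.6124, -0.0801, 0.168]
tool_rot: [-135.0, 0.1, 12.2]
force: [-1.2, -0.3, 0.6]
grip_width: 0.0555
```

```bash
python3 - <<'E'
from h import *
o=snap('w4')
print(o['qpos'],o['tool_pos'],o['tool_rot'],rel(rdes(45),P0-.24*U-.0025*Z,o))
E
```

```text
[ 42.97721074  39.01068245 -28.5419164   76.98828298 -20.93004062
  91.42058669 -57.52458155] [ 0.61236528 -0.08005276  0.16800971] [-1.34969558e+02  1.07551011e-01  1.22284000e+01] (array([-0.01, -0.11, -0.23]), array([ 0.0018, -0.0029, -0.0725]))
```

View pics/w4.png

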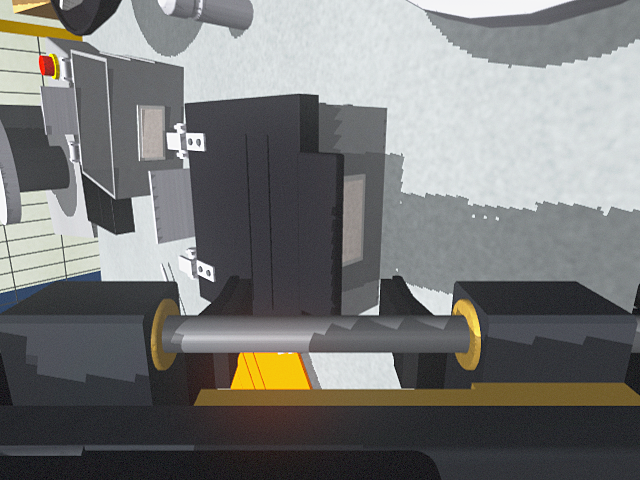

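The view shows the lip edge at about (345,155)–(340,310), with nothing near the gripper, and the shank at (0.74, −0.235) is well clear. I'll go down and check before sliding in.

Request:
step_arm --series '[{"ax": 0, "ay": 0, "az": 0, "x": 0.001, "y": -0.002, "z": -0.04, "claw": 64}, {"ax": 0, "ay": 0, "az": 0, "x": 0.001, "y": -0.002, "z": -0.073, "claw": 64}, {"ax": 0, "ay": 0, "az": 0, "x": 0.001, "y": -0.002, "z": -0.073, "claw": 64}, {"ax": 0, "ay": 0, "az": 0, "x": 0.001, "y": -0.002, "z": -0.073, "claw": 64}]'

```text
time_s: 4.55
tool_pos: [0.6169, -0.0828, 0.101]
tool_rot: [-135.0, -0.4, 12.1]
force: [0.7, -0.1, 1.0]
grip_width: 0.0556
```

```bash
python3 - <<'E'
from h import *
o=snap('w5')
np.set_printoptions(precision=4,suppress=True)
print(o['qpos'],o['tool_pos'],o['tool_rot'],o['grip_width'],rel(rdes(45),P0-.161*U-.0025*Z,o))
s=vision.read_camera('scene');cv2.imwrite('pics/s2.png',cv2.resize(s[140:320,230:450,::-1],None,fx=3,fy=3,interpolation=cv2.INTER_CUBIC))
E
```

```text
[ 42.6447  43.1118 -27.7019  78.7301 -19.5815  86.2461 -54.4806] [ 0.6169 -0.0828  0.101 ] [-135.0354   -0.3698   12.1276] 0.055638397909156666 (array([-0.04,  0.37, -0.13]), array([-0.0191,  0.0771, -0.0055]))
```

View pics/w5.png

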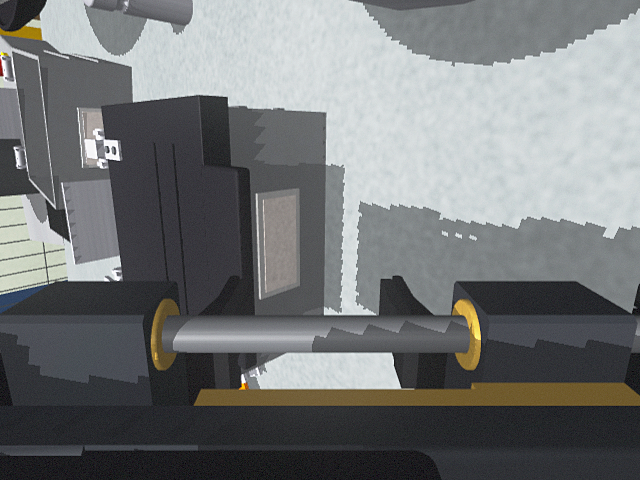

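View pics/s2.png

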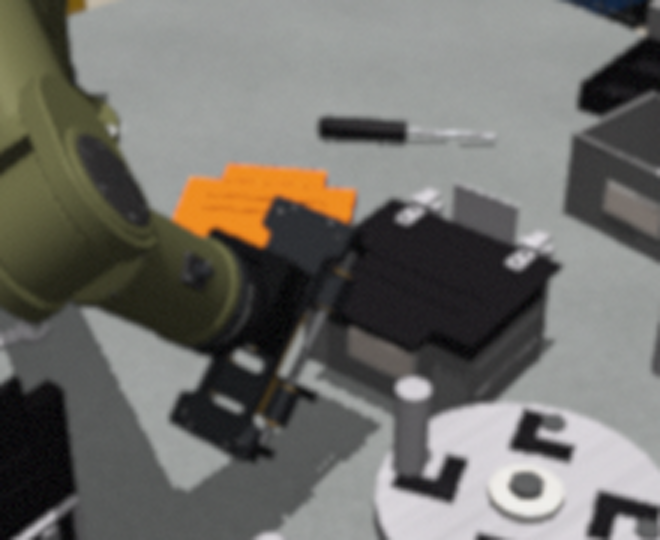

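The jaws sit in front of the lip, with the lip edge at column ~245 between the fingers. The post near the box stands on the disc and isn't in the way. I'll slide in half-way and recheck, since the arm shows a few mm of lag.

Request:
step_arm --series '[{"ax": 0, "ay": 0.3, "az": 0, "x": -0.004, "y": 0.003, "z": -0.005, "claw": 64}, {"ax": 0, "ay": 0.3, "az": 0, "x": -0.008, "y": 0.022, "z": -0.005, "claw": 64}, {"ax": 0, "ay": 0.3, "az": 0, "x": -0.011, "y": 0.035, "z": -0.005, "claw": 64}, {"ax": 0, "ay": 0.3, "az": 0, "x": -0.011, "y": 0.035, "z": -0.005, "claw": 64}, {"ax": 0, "ay": 0.3, "az": 0, "x": -0.011, "y": 0.035, "z": -0.005, "claw": 64}]'

```text
time_s: 5.15
tool_pos: [0.6046, -0.0481, 0.0931]
tool_rot: [-135.0, 0.1, 12.1]
force: [-0.5, -0.4, 0.7]
grip_width: 0.0556
```

```bash
python3 - <<'E'
from h import *
np.set_printoptions(precision=4,suppress=True)
o=snap('w6')
print(o['joint_velocities'],o['tool_pos'],o['tool_rot'],o['force'],rel(rdes(45),P0-.161*U-.0025*Z,o))
E
```

```text
[ 0.6508  0.6414  1.1257 -0.8382  0.2953 -0.0422  0.0225] [ 0.6046 -0.0481  0.0931] [-134.9669    0.0809   12.1387] [-0.4693 -0.3552  0.7126] (array([-0.02, -0.09, -0.14]), array([-0.0069,  0.0424,  0.0024]))
```

View pics/w6.png

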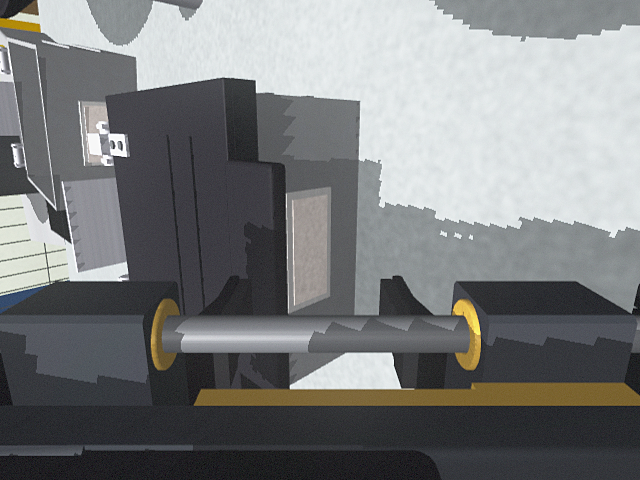

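The lip edge (column ~285) now lies between the upper and lower fingers, with no contact force. Sliding in the rest of the way.

Request:
step_arm --series '[{"ax": 0, "ay": 0, "az": 0, "x": -0.003, "y": 0.016, "z": 0.002, "claw": 64}, {"ax": 0, "ay": 0, "az": 0, "x": -0.005, "y": 0.03, "z": 0.002, "claw": 64}, {"ax": 0, "ay": 0, "az": 0, "x": -0.008, "y": 0.042, "z": 0.002, "claw": 64}, {"ax": 0, "ay": 0, "az": 0, "x": -0.008, "y": 0.042, "z": 0.002, "claw": 64}, {"ax": 0, "ay": 0, "az": 0, "x": -0.008, "y": 0.042, "z": 0.002, "claw": 64}]'

```text
time_s: 5.7
tool_pos: [0.5962, -0.0057, 0.0946]
tool_rot: [-134.9, 0.1, 12.2]
force: [0.2, -1.3, -0.7]
grip_width: 0.0558
```

```bash
python3 - <<'E'
from h import *
np.set_printoptions(precision=4,suppress=True)
o=snap('w7')
print(o['joint_velocities'],o['tool_pos'],o['tool_rot'],o['force'])
for th in np.arange(0,50,5): 
  t=np.radians(th); rho=.161+.006*th/45
  print(th,rel(rdes(45),P0-rho*np.cos(t)*U+(rho*np.sin(t)-.0025*np.cos(t))*Z,o))
E
```

```text
[ 0.7749  0.507   1.0222 -0.9454  0.2431  0.0158 -0.0031] [ 0.5962 -0.0057  0.0946] [-134.9323    0.1208   12.1593] [ 0.2035 -1.2658 -0.7397]
0 (array([-0.04, -0.13, -0.16]), array([0.0015, 0.    , 0.0009]))
5 (array([-0.04, -0.13, -0.16]), array([ 0.0015, -0.    ,  0.015 ]))
10 (array([-0.04, -0.13, -0.16]), array([0.0013, 0.0011, 0.0291]))
15 (array([-0.04, -0.13, -0.16]), array([0.0008, 0.0035, 0.0431]))
20 (array([-0.04, -0.13, -0.16]), array([0.   , 0.007, 0.057]))
25 (array([-0.04, -0.13, -0.16]), array([-0.001 ,  0.0118,  0.0706]))
30 (array([-0.04, -0.13, -0.16]), array([-0.0022,  0.0177,  0.0837]))
35 (array([-0.04, -0.13, -0.16]), array([-0.0037,  0.0247,  0.0963]))
40 (array([-0.04, -0.13, -0.16]), array([-0.0055,  0.0328,  0.1084]))
45 (array([-0.04, -0.13, -0.16]), array([-0.0074,  0.042 ,  0.1197]))
```

View pics/w7.png

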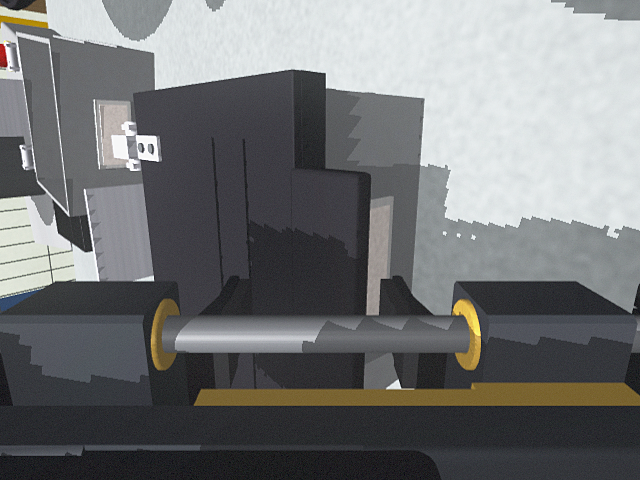

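The lip is caged: its edge is at column ~370, with the lower finger at ~390 below it. Now I'll lift along the arc.

Request:
step_arm --series '[{"ax": 0, "ay": 0, "az": 0, "x": 0.001, "y": 0.0, "z": 0.008, "claw": 64}, {"ax": 0, "ay": 0, "az": 0, "x": 0.001, "y": 0.0, "z": 0.018, "claw": 64}, {"ax": 0, "ay": 0, "az": 0, "x": 0.001, "y": 0.001, "z": 0.029, "claw": 64}, {"ax": 0, "ay": 0, "az": 0, "x": 0.001, "y": 0.003, "z": 0.043, "claw": 64}, {"ax": 0, "ay": 0, "az": 0, "x": 0.0, "y": 0.007, "z": 0.057, "claw": 64}, {"ax": 0, "ay": 0, "az": 0, "x": -0.001, "y": 0.012, "z": 0.071, "claw": 64}, {"ax": 0, "ay": 0, "az": 0, "x": -0.002, "y": 0.018, "z": 0.084, "claw": 64}, {"ax": 0, "ay": 0, "az": 0, "x": -0.004, "y": 0.025, "z": 0.096, "claw": 64}, {"ax": 0, "ay": 0, "az": 0, "x": -0.006, "y": 0.033, "z": 0.108, "claw": 64}, {"ax": 0, "ay": 0, "az": 0, "x": -0.008, "y": 0.042, "z": 0.12, "claw": 64}, {"ax": 0, "ay": 0, "az": 0, "x": -0.008, "y": 0.042, "z": 0.12, "claw": 64}]'

```text
time_s: 6.85
tool_pos: [0.5882, 0.0389, 0.2172]
tool_rot: [-134.9, -0.0, 12.3]
force: [0.2, -0.3, -0.4]
grip_width: 0.0554
```

```bash
python3 - <<'E'
from h import *
np.set_printoptions(precision=4,suppress=True)
o=snap('w8')
print(o['qpos'],o['tool_pos'],o['tool_rot'],o['force'])
s=vision.read_camera('scene');cv2.imwrite('pics/s3.png',cv2.resize(s[140:320,230:450,::-1],None,fx=3,fy=3,interpolation=cv2.INTER_CUBIC))
E
```

```text
[ 40.2058  29.6032 -32.9783  86.0668 -26.0365  86.8135 -63.569 ] [0.5882 0.0389 0.2172] [-134.8704   -0.0259   12.3303] [ 0.2279 -0.2669 -0.3701]
```

View pics/w8.png

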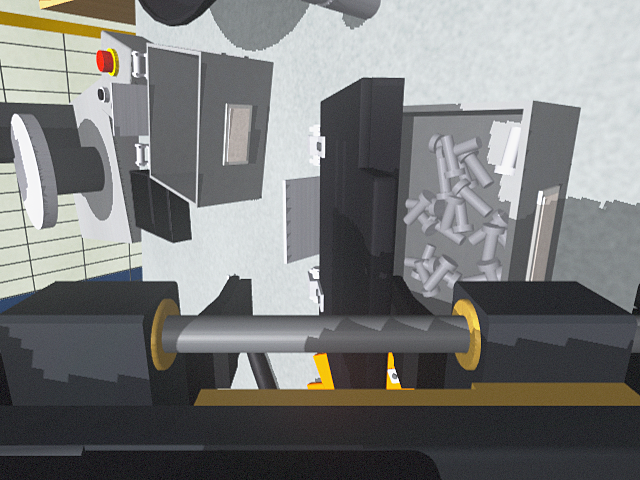

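View pics/s3.png

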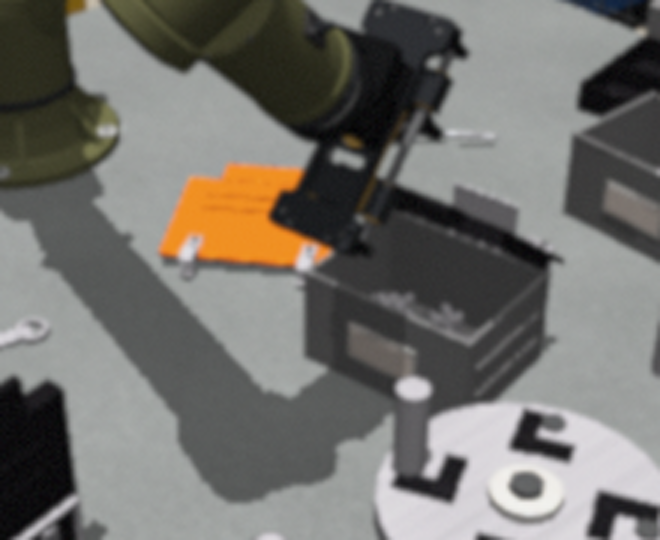

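The lid is up ~40°, resting on the lower finger, with the bolts visible inside the box. I'll close the jaws gradually to centre and grip the lip.

Request:
step_arm --series '[{"ax": 0, "ay": 0, "az": 0, "x": 0, "y": 0, "z": 0.0, "claw": 55}, {"ax": 0, "ay": 0, "az": 0, "x": 0, "y": 0, "z": 0.0, "claw": 47}, {"ax": 0, "ay": 0, "az": 0, "x": 0, "y": 0, "z": 0.0, "claw": 39}, {"ax": 0, "ay": 0, "az": 0, "x": 0, "y": 0, "z": 0.0, "claw": 31}, {"ax": 0, "ay": 0, "az": 0, "x": 0, "y": 0, "z": 0.0, "claw": 24}, {"ax": 0, "ay": 0, "az": 0, "x": 0, "y": 0, "z": 0.0, "claw": 18}, {"ax": 0, "ay": 0, "az": 0, "x": 0, "y": 0, "z": 0.0, "claw": 12}, {"ax": 0, "ay": 0, "az": 0, "x": 0, "y": 0, "z": 0.0, "claw": 5}, {"ax": 0, "ay": 0, "az": 0, "x": 0, "y": 0, "z": 0.0, "claw": 0}, {"ax": 0, "ay": 0, "az": 0, "x": 0, "y": 0, "z": 0.0, "claw": 0}]' --squeeze 25

```text
time_s: 7.95
tool_pos: [0.5884, 0.0355, 0.2144]
tool_rot: [-134.9, 0.1, 12.1]
force: [-0.2, -1.5, -0.5]
grip_width: 0.0087
```

```bash
python3 - <<'E'
from h import *
np.set_printoptions(precision=4,suppress=True)
o=snap('w9')
print(o['tool_pos'],o['tool_rot'],o['force'],o['wrist_torque'],o['grip_width'])
d=o['tool_pos']-P0; print('u,z',d@U,d[2],'rho',np.hypot(d@U,d[2]),'th',np.degrees(np.arctan2(d[2],-d@U)),'lat',d@W)
for th in range(45,97,5):
  t=np.radians(th); rho=.167
  print(th,rel(rdes(th),P0-rho*np.cos(t)*U+(rho*np.sin(t)-.0015*np.cos(t))*Z-.0015*np.sin(t)*U,o))
E
```

```text
[0.5884 0.0355 0.2144] [-134.9475    0.1345   12.0924] [-0.2078 -1.5242 -0.5496] [-1.4094 -0.3517  0.0512] 0.008718413280056795
u,z -0.11876525452994154 0.11635833464332895 rho 0.16626619537515955 th 44.41349341116465 lat -0.0005976747107384934
45 (array([-0.02, -0.14, -0.09]), array([ 0.0007, -0.0002,  0.0007]))
50 (array([-4.91, -1.19, -0.09]), array([-0.0016,  0.0102,  0.0106]))
55 (array([-9.8 , -2.23, -0.08]), array([-0.0039,  0.0214,  0.0196]))
60 (array([-14.69,  -3.27,  -0.07]), array([-0.0065,  0.0333,  0.0275]))
65 (array([-19.58,  -4.32,  -0.07]), array([-0.0092,  0.0459,  0.0344]))
70 (array([-24.47,  -5.36,  -0.06]), array([-0.0119,  0.059 ,  0.0401]))
75 (array([-29.36,  -6.4 ,  -0.05]), array([-0.0148,  0.0726,  0.0446]))
80 (array([-34.25,  -7.44,  -0.05]), array([-0.0178,  0.0865,  0.0478]))
85 (array([-39.14,  -8.49,  -0.04]), array([-0.0208,  0.1006,  0.0499]))
90 (array([-44.03,  -9.53,  -0.03]), array([-0.0238,  0.1148,  0.0506]))
95 (array([-48.92, -10.57,  -0.03]), array([-0.0268,  0.1291,  0.0501]))
```

View pics/w9.png

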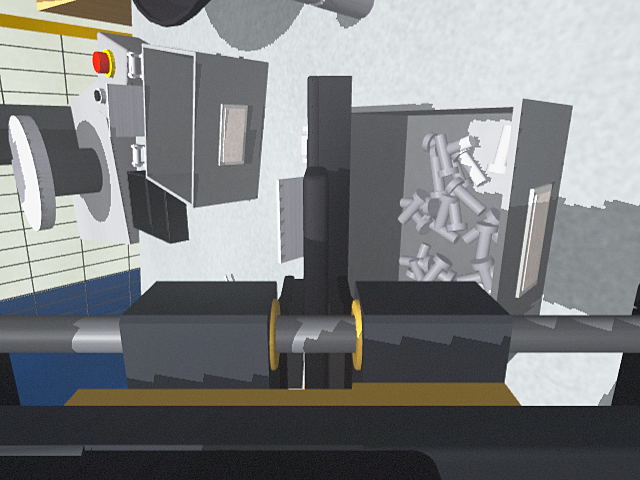

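Gripped: opening 8.7 mm against a 9 mm lip, edge-on in view at columns 305–350. Turning rigidly about the pins to upright now.

Request:
step_arm --series '[{"ax": -4.9, "ay": -1.1, "az": 0, "x": -0.002, "y": 0.01, "z": 0.01, "claw": 0}, {"ax": -9.8, "ay": -2.1, "az": 0, "x": -0.004, "y": 0.021, "z": 0.019, "claw": 0}, {"ax": -14.7, "ay": -3.2, "az": 0, "x": -0.007, "y": 0.033, "z": 0.027, "claw": 0}, {"ax": -19.6, "ay": -4.2, "az": 0, "x": -0.009, "y": 0.046, "z": 0.034, "claw": 0}, {"ax": -24.5, "ay": -5.3, "az": 0, "x": -0.012, "y": 0.059, "z": 0.04, "claw": 0}, {"ax": -29.4, "ay": -6.3, "az": 0, "x": -0.015, "y": 0.073, "z": 0.044, "claw": 0}, {"ax": -34.2, "ay": -7.3, "az": 0, "x": -0.018, "y": 0.087, "z": 0.048, "claw": 0}, {"ax": -39.1, "ay": -8.4, "az": 0, "x": -0.021, "y": 0.101, "z": 0.05, "claw": 0}, {"ax": -44, "ay": -9.4, "az": 0, "x": -0.024, "y": 0.115, "z": 0.05, "claw": 0}, {"ax": -44, "ay": -9.4, "az": 0, "x": -0.024, "y": 0.115, "z": 0.05, "claw": 0}, {"ax": -44, "ay": -9.4, "az": 0, "x": -0.024, "y": 0.115, "z": 0.05, "claw": 0}, {"ax": -44, "ay": -9.4, "az": 0, "x": -0.024, "y": 0.115, "z": 0.05, "claw": 0}]'

```text
time_s: 9.2
tool_pos: [0.5642, 0.1504, 0.265]
tool_rot: [-179.7, 0.2, 11.9]
force: [-3.3, 1.2, 4.7]
grip_width: 0.0087
```

```bash
python3 - <<'E'
from h import *
np.set_printoptions(precision=4,suppress=True)
o=snap('w10')
print(o['qpos'],o['tool_pos'],o['tool_rot'],o['force'],o['wrist_torque'],o['grip_width'])
d=o['tool_pos']-P0; print('u,z',d@U,d[2],'lat',d@W)
s=vision.read_camera('scene');cv2.imwrite('pics/s4.png',cv2.resize(s[90:270,250:470,::-1],None,fx=3,fy=3,interpolation=cv2.INTER_CUBIC))
E
```

```text
[  13.7178   12.5496  -36.2161   88.762     7.1122   81.2581 -101.0572] [0.5642 0.1504 0.265 ] [-179.6816    0.1918   11.887 ] [-3.2827  1.1966  4.6874] [0.6568 0.9262 0.1315] 0.00873088634307471
u,z -0.001298676448021958 0.16697225365532267 lat -0.0004184132280709258
```

View pics/w10.png

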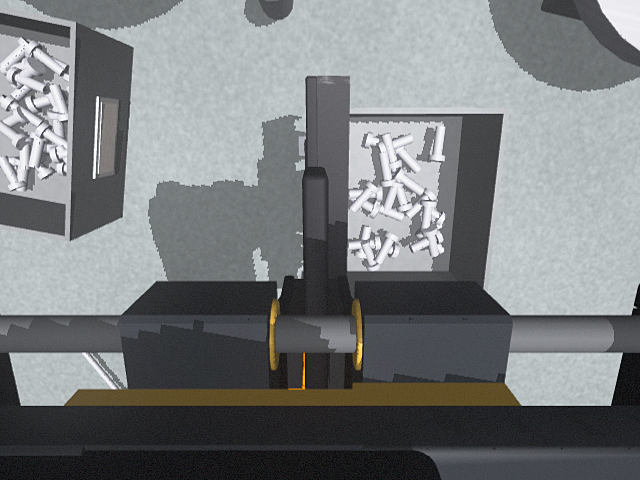

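View pics/s4.png

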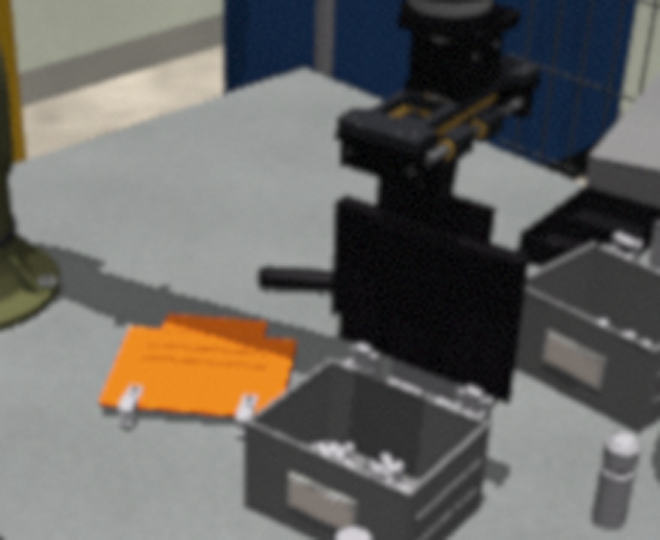

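The lid stands upright on the pins, with TCP z at 0.265 m, 167 mm above the pin axis as planned. Next, lift it straight up.

Request:
step_arm --series '[{"ax": 0, "ay": 0, "az": 0, "x": 0, "y": 0, "z": 0.006, "claw": 0}, {"ax": 0, "ay": 0, "az": 0, "x": 0, "y": 0, "z": 0.014, "claw": 0}, {"ax": 0, "ay": 0, "az": 0, "x": 0, "y": 0, "z": 0.022, "claw": 0}, {"ax": 0, "ay": 0, "az": 0, "x": 0, "y": 0, "z": 0.03, "claw": 0}, {"ax": 0, "ay": 0, "az": 0, "x": 0, "y": 0, "z": 0.038, "claw": 0}, {"ax": 0, "ay": 0, "az": 0, "x": 0, "y": 0, "z": 0.046, "claw": 0}, {"ax": 0, "ay": 0, "az": 0, "x": 0, "y": 0, "z": 0.05, "claw": 0}, {"ax": 0, "ay": 0, "az": 0, "x": 0, "y": 0, "z": 0.05, "claw": 0}, {"ax": 0, "ay": 0, "az": 0, "x": 0, "y": 0, "z": 0.05, "claw": 0}]'

```text
time_s: 10.2
tool_pos: [0.5644, 0.1508, 0.3144]
tool_rot: [-179.9, 0.1, 12.0]
force: [0.2, -0.3, -3.4]
grip_width: 0.0088
```

```bash
python3 - <<'E'
from h import *
np.set_printoptions(precision=4,suppress=True)
o=snap('w11')
print(o['qpos'],o['tool_pos'],o['tool_rot'],o['force'],o['wrist_torque'],o['grip_width'])
s=vision.read_camera('scene');cv2.imwrite('pics/s5.png',cv2.resize(s[80:260,270:490,::-1],None,fx=3,fy=3,interpolation=cv2.INTER_CUBIC))
E
```

```text
[  13.5139   11.7245  -36.3915   84.0263    6.8239   86.628  -100.7123] [0.5644 0.1508 0.3144] [-179.9097    0.1321   12.0074] [ 0.2229 -0.2638 -3.4089] [ 0.0386 -0.0057  0.0208] 0.008830712836527223
```

View pics/s5.png

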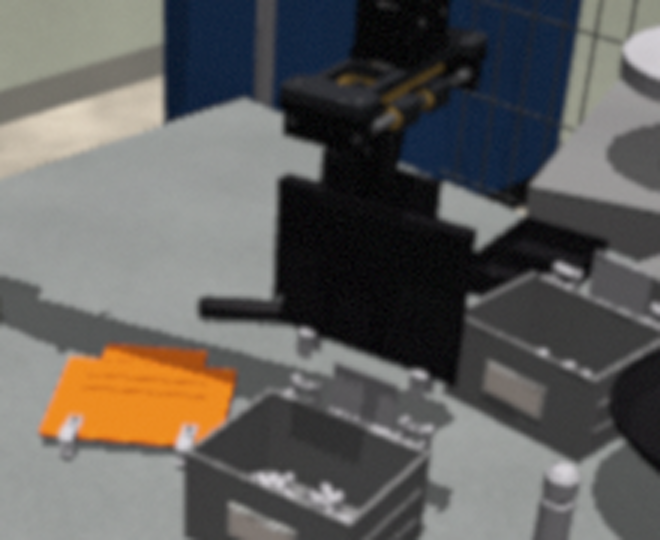

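The lid hangs free (3.4 N) and sits straight in the grip, with no side forces. Next I'll raise it so the hooks clear everything, then carry it towards the rack while turning it 90°.

Request:
step_arm --series '[{"ax": 0, "ay": 0, "az": 0, "x": 0, "y": 0, "z": 0.02, "claw": 0}, {"ax": 0, "ay": 0, "az": 0, "x": 0, "y": 0, "z": 0.05, "claw": 0}, {"ax": 0, "ay": 0, "az": 0, "x": 0, "y": 0, "z": 0.08, "claw": 0}, {"ax": 0, "ay": 0, "az": 4, "x": 0, "y": -0.015, "z": 0.1, "claw": 0}, {"ax": 0, "ay": 0, "az": 11, "x": 0, "y": -0.04, "z": 0.1, "claw": 0}, {"ax": 0, "ay": 0, "az": 18, "x": 0, "y": -0.07, "z": 0.1, "claw": 0}, {"ax": 0, "ay": 0, "az": 25, "x": 0, "y": -0.1, "z": 0.1, "claw": 0}, {"ax": 0, "ay": 0, "az": 32, "x": 0, "y": -0.13, "z": 0.1, "claw": 0}, {"ax": 0, "ay": 0, "az": 39, "x": 0, "y": -0.16, "z": 0.1, "claw": 0}, {"ax": 0, "ay": 0, "az": 46, "x": 0, "y": -0.19, "z": 0.1, "claw": 0}, {"ax": 0, "ay": 0, "az": 53, "x": 0, "y": -0.215, "z": 0.1, "claw": 0}, {"ax": 0, "ay": 0, "az": 60, "x": 0, "y": -0.23, "z": 0.1, "claw": 0}]'

```text
time_s: 11.5
tool_pos: [0.5641, -0.0824, 0.4139]
tool_rot: [-179.9, 0.2, 72.1]
force: [-0.4, 0.2, -3.6]
grip_width: 0.009
```

```bash
cat >> h.py <<'E'
RB=np.array([.554,-.4075,.006]);YR=11.8
def rr(): return R.from_euler('xyz',[180,0,YR+90],degrees=True)
E
python3 - <<'E'
from h import *
np.set_printoptions(precision=4,suppress=True)
o=snap('w12')
print(o['qpos'],o['tool_pos'],o['tool_rot'],o['force'],o['wrist_torque'],o['grip_width'])
print(rel(rr(),RB+[.0015,.0003,.41],o))
E
```

```text
[ 33.6395   9.6642 -33.0916  74.5802   5.4493  97.4537 -16.3048] [ 0.5641 -0.0824  0.4139] [-179.8642    0.1924   72.0823] [-0.4404  0.1597 -3.5631] [ 0.0185 -0.0397  0.0208] 0.009031676236473201
(array([ 0.19, -0.15, 29.72]), array([-0.0086, -0.3248,  0.0021]))
```

Request:
step_arm --series '[{"ax": 0, "ay": 0, "az": 6, "x": 0, "y": -0.015, "z": 0, "claw": 0}, {"ax": 0, "ay": 0, "az": 13, "x": -0.001, "y": -0.045, "z": 0, "claw": 0}, {"ax": 0, "ay": 0, "az": 20, "x": -0.002, "y": -0.08, "z": 0, "claw": 0}, {"ax": 0, "ay": 0, "az": 26, "x": -0.003, "y": -0.12, "z": 0, "claw": 0}, {"ax": 0, "ay": 0, "az": 29.7, "x": -0.004, "y": -0.16, "z": 0, "claw": 0}, {"ax": 0, "ay": 0, "az": 29.7, "x": -0.005, "y": -0.2, "z": 0, "claw": 0}, {"ax": 0, "ay": 0, "az": 29.7, "x": -0.006, "y": -0.24, "z": 0, "claw": 0}, {"ax": 0, "ay": 0, "az": 29.7, "x": -0.007, "y": -0.275, "z": 0, "claw": 0}, {"ax": 0, "ay": 0, "az": 29.7, "x": -0.008, "y": -0.305, "z": 0, "claw": 0}, {"ax": 0, "ay": 0, "az": 29.7, "x": -0.0086, "y": -0.325, "z": 0, "claw": 0}, {"ax": 0, "ay": 0, "az": 29.7, "x": -0.0086, "y": -0.325, "z": 0, "claw": 0}, {"ax": 0, "ay": 0, "az": 29.7, "x": -0.0086, "y": -0.325, "z": 0, "claw": 0}]'

```text
time_s: 12.75
tool_pos: [0.5563, -0.4035, 0.4137]
tool_rot: [-179.9, -0.0, 101.6]
force: [1.0, 0.7, -2.6]
grip_width: 0.0088
```

```bash
python3 - <<'E'
from h import *
np.set_printoptions(precision=4,suppress=True)
o=snap('w13')
print(o['qpos'],o['tool_pos'],o['tool_rot'],o['force'],o['wrist_torque'],o['grip_width'])
print(rel(rr(),RB+[.0015,.0003,.179],o))
s=vision.read_camera('scene');cv2.imwrite('pics/s6.png',cv2.resize(s[140:390,100:330,::-1],None,fx=3,fy=3,interpolation=cv2.INTER_CUBIC)[:600])
E
```

```text
[ 49.5242  24.9684 -26.2518  55.5649  11.0437 101.638   39.3178] [ 0.5563 -0.4035  0.4137] [-179.9036   -0.0064  101.6432] [ 1.0386  0.7367 -2.6257] [ 0.0261 -0.1551  0.0005] 0.008786889319717968
(array([ 0.01, -0.1 ,  0.16]), array([-0.0008, -0.0037, -0.2287]))
```

View pics/w13.png

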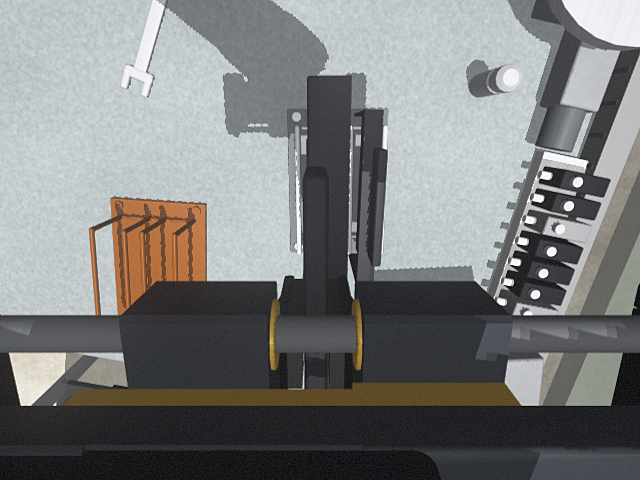

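View pics/s6.png

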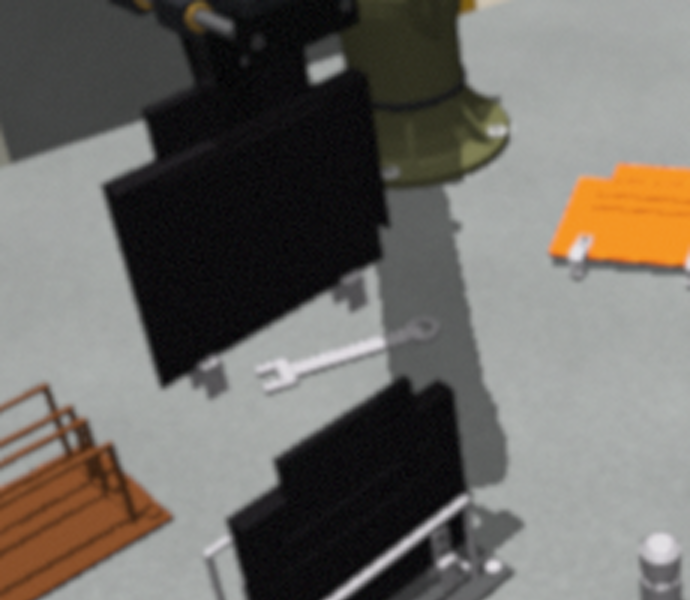

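The lid hangs over the free bay with its rims towards the spare lid and its outer face towards the robot. The rims reach 15.5 mm from the pivot, so I'll place the pivot about 3 mm robot-side of the bay middle to centre the clearance. I'll lower to just above the loops and check.

Request:
step_arm --series '[{"ax": 0, "ay": 0, "az": 0.2, "x": -0.004, "y": -0.002, "z": -0.02, "claw": 0}, {"ax": 0, "ay": 0, "az": 0.2, "x": -0.004, "y": -0.002, "z": -0.05, "claw": 0}, {"ax": 0, "ay": 0, "az": 0.2, "x": -0.004, "y": -0.002, "z": -0.08, "claw": 0}, {"ax": 0, "ay": 0, "az": 0.2, "x": -0.004, "y": -0.002, "z": -0.105, "claw": 0}, {"ax": 0, "ay": 0, "az": 0.2, "x": -0.004, "y": -0.002, "z": -0.12, "claw": 0}, {"ax": 0, "ay": 0, "az": 0.2, "x": -0.004, "y": -0.002, "z": -0.12, "claw": 0}, {"ax": 0, "ay": 0, "az": 0.2, "x": -0.004, "y": -0.002, "z": -0.12, "claw": 0}, {"ax": 0, "ay": 0, "az": 0.2, "x": -0.004, "y": -0.002, "z": -0.12, "claw": 0}]'

```text
time_s: 13.65
tool_pos: [0.5528, -0.4063, 0.2968]
tool_rot: [180.0, 0.2, 101.9]
force: [1.0, -0.1, -2.5]
grip_width: 0.0089
```

```bash
python3 - <<'E'
from h import *
np.set_printoptions(precision=4,suppress=True)
o=snap('w14')
print(o['joint_velocities'],o['tool_pos'],o['tool_rot'],o['force'],o['wrist_torque'],o['grip_width'])
print(rel(rr(),RB+[-.0015,-.0003,.179],o))
for n in('scene','top'):
  s=vision.read_camera(n)
  s=s[200:400,130:300] if n=='scene' else s[150:280,350:520]
  cv2.imwrite(f'pics/{n}7.png',cv2.resize(s[:,:,::-1],None,fx=3,fy=3,interpolation=cv2.INTER_CUBIC))
E
```

```text
[ 0.0613  0.043   0.0582 -0.1234  0.098  -0.1157 -0.0218] [ 0.5528 -0.4063  0.2968] [179.9571   0.2465 101.9134] [ 0.9538 -0.0651 -2.5245] [ 0.0288 -0.0823 -0.0396] 0.008912457242139037
(array([ 0.23,  0.09, -0.11]), array([-0.0003, -0.0015, -0.1118]))
```

View pics/scene7.png

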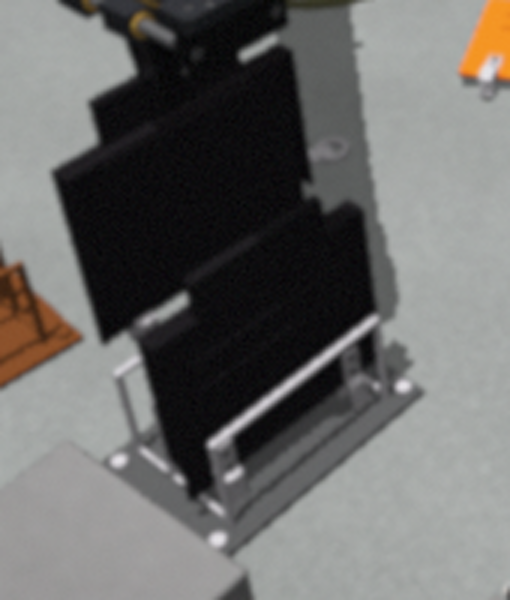

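View pics/w14.png

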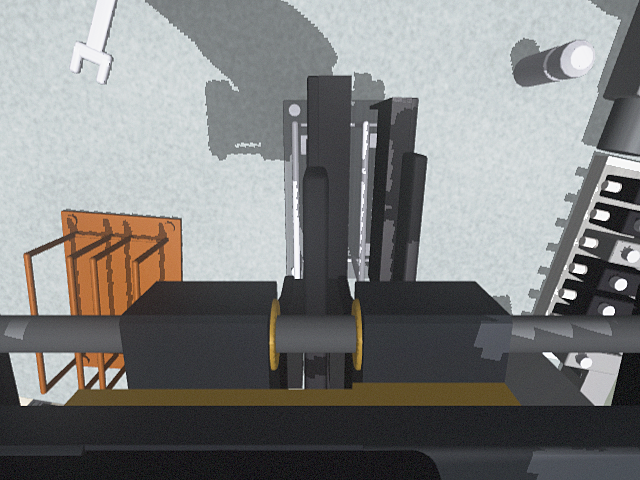

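```bash
python3 - <<'E'
from h import *
np.set_printoptions(precision=1,suppress=True)
c=wcam('w14');a=np.radians(YR);X=np.array([np.cos(a),np.sin(a),0]);Y=np.array([-np.sin(a),np.cos(a),0])
for n,x in(('l1',-.02),('l2',.02),('l3',.042)):
  print(n,[proj(c,RB+x*X+y*Y+[0,0,.082]) for y in(-.02,.03,.072)])
im=cv2.imread('pics/w14.png')[70:290,260:440];cv2.imwrite('pics/w14c.png',cv2.resize(im,None,fx=2.7,fy=2.7,interpolation=cv2.INTER_NEAREST))
E
```

```text
l1 [array([295.2, 231. ]), array([294.6, 177.1]), array([294. , 128.5])]
l2 [array([338.2, 231.1]), array([339.1, 177.2]), array([340. , 128.6])]
l3 [array([361.8, 231.2]), array([363.7, 177.2]), array([365.3, 128.7])]
```

View pics/w14c.png

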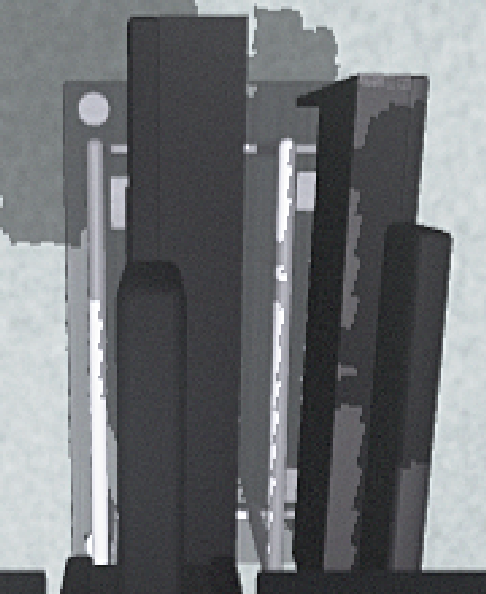

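The predicted loop lines match the picture to within 1 px (free bay's near loop: 294–295 predicted, 295 seen), so the lid is centred. Lowering into the bay.

Request:
step_arm --series '[{"ax": 0.2, "ay": 0, "az": 0, "x": 0, "y": -0.001, "z": -0.012, "claw": 0}, {"ax": 0.2, "ay": 0, "az": 0, "x": 0, "y": -0.001, "z": -0.027, "claw": 0}, {"ax": 0.2, "ay": 0, "az": 0, "x": 0, "y": -0.001, "z": -0.042, "claw": 0}, {"ax": 0.2, "ay": 0, "az": 0, "x": 0, "y": -0.001, "z": -0.057, "claw": 0}, {"ax": 0.2, "ay": 0, "az": 0, "x": 0, "y": -0.001, "z": -0.07, "claw": 0}, {"ax": 0.2, "ay": 0, "az": 0, "x": 0, "y": -0.001, "z": -0.083, "claw": 0}, {"ax": 0.2, "ay": 0, "az": 0, "x": 0, "y": -0.001, "z": -0.093, "claw": 0}, {"ax": 0.2, "ay": 0, "az": 0, "x": 0, "y": -0.001, "z": -0.1, "claw": 0}, {"ax": 0.2, "ay": 0, "az": 0, "x": 0, "y": -0.001, "z": -0.1, "claw": 0}, {"ax": 0.2, "ay": 0, "az": 0, "x": 0, "y": -0.001, "z": -0.1, "claw": 0}]'

```text
time_s: 14.8
tool_pos: [0.5521, -0.4073, 0.195]
tool_rot: [-180.0, -0.1, 101.9]
force: [0.8, 0.4, -3.4]
grip_width: 0.0085
```

```bash
python3 - <<'E'
from h import *
np.set_printoptions(precision=4,suppress=True)
o=status.get_obs()
print(o['tool_pos'],o['tool_rot'],o['force'],o['wrist_torque'],o['grip_width'])
print(rel(rr(),RB+[-.0015,-.0003,.179],o))
E
```

```text
[ 0.5521 -0.4073  0.195 ] [-179.9735   -0.0551  101.8997] [ 0.8271  0.4486 -3.4093] [-0.0605 -0.0968  0.006 ] 0.008533556825820066
(array([-0.05, -0.04, -0.1 ]), array([ 0.0004, -0.0005, -0.01  ]))
```

No contact inside the bay, with 10 mm to go. Setting down slowly until the floor takes the weight.

Request:
step_arm --series '[{"ax": 0, "ay": 0, "az": 0, "x": 0, "y": 0, "z": -0.002, "claw": 0}, {"ax": 0, "ay": 0, "az": 0, "x": 0, "y": 0, "z": -0.004, "claw": 0}, {"ax": 0, "ay": 0, "az": 0, "x": 0, "y": 0, "z": -0.006, "claw": 0}, {"ax": 0, "ay": 0, "az": 0, "x": 0, "y": 0, "z": -0.008, "claw": 0}, {"ax": 0, "ay": 0, "az": 0, "x": 0, "y": 0, "z": -0.008, "claw": 0}, {"ax": 0, "ay": 0, "az": 0, "x": 0, "y": 0, "z": -0.008, "claw": 0}]'

```text
time_s: 15.4
tool_pos: [0.552, -0.4071, 0.1868]
tool_rot: [-180.0, -0.1, 101.9]
force: [0.2, 1.0, -1.9]
grip_width: 0.0087
```

Request:
step_arm --series '[{"ax": 0, "ay": 0, "az": 0, "x": 0, "y": 0, "z": -0.001, "claw": 0}, {"ax": 0, "ay": 0, "az": 0, "x": 0, "y": 0, "z": -0.002, "claw": 0}, {"ax": 0, "ay": 0, "az": 0, "x": 0, "y": 0, "z": -0.002, "claw": 0}, {"ax": 0, "ay": 0, "az": 0, "x": 0, "y": 0, "z": -0.002, "claw": 0}]'

```text
time_s: 15.8
tool_pos: [0.5525, -0.4069, 0.1866]
tool_rot: [180.0, -0.0, 101.9]
force: [-1.0, 3.1, 5.7]
grip_width: 0.0088
```

The floor now takes the load (force went from −3.4 to +5.7 N). The TCP height of 0.1866 m fits hooks standing on the floor. Easing the press and opening slowly.

Request:
step_arm --series '[{"ax": 0, "ay": 0, "az": 0, "x": 0, "y": 0, "z": 0.001, "claw": 0}, {"ax": 0, "ay": 0, "az": 0, "x": 0, "y": 0, "z": 0.001, "claw": 11}, {"ax": 0, "ay": 0, "az": 0, "x": 0, "y": 0, "z": 0.001, "claw": 13}, {"ax": 0, "ay": 0, "az": 0, "x": 0, "y": 0, "z": 0.001, "claw": 15}, {"ax": 0, "ay": 0, "az": 0, "x": 0, "y": 0, "z": 0.001, "claw": 18}, {"ax": 0, "ay": 0, "az": 0, "x": 0, "y": 0, "z": 0.001, "claw": 21}, {"ax": 0, "ay": 0, "az": 0, "x": 0, "y": 0, "z": 0.001, "claw": 25}, {"ax": 0, "ay": 0, "az": 0, "x": 0, "y": 0, "z": 0.001, "claw": 30}, {"ax": 0, "ay": 0, "az": 0, "x": 0, "y": 0, "z": 0.001, "claw": 35}, {"ax": 0, "ay": 0, "az": 0, "x": 0, "y": 0, "z": 0.001, "claw": 40}, {"ax": 0, "ay": 0, "az": 0, "x": 0, "y": 0, "z": 0.001, "claw": 40}]'

```text
time_s: 16.9
tool_pos: [0.5519, -0.4072, 0.1856]
tool_rot: [-179.9, -0.1, 101.9]
force: [-0.1, 0.1, 0.7]
grip_width: 0.0335
```

```bash
python3 - <<'E'
from h import *
np.set_printoptions(precision=4,suppress=True)
o=snap('w15')
print(o['tool_pos'],o['force'],o['wrist_torque'],o['grip_width'],o['time_s'])
s=vision.read_camera('scene')[200:400,130:300]
cv2.imwrite('pics/scene8.png',cv2.resize(s[:,:,::-1],None,fx=3,fy=3,interpolation=cv2.INTER_CUBIC))
E
```

```text
[ 0.5519 -0.4072  0.1856] [-0.1274  0.0994  0.6508] [-0.0545 -0.1078  0.0375] 0.03354643751662983 16.9
```

View pics/w15.png

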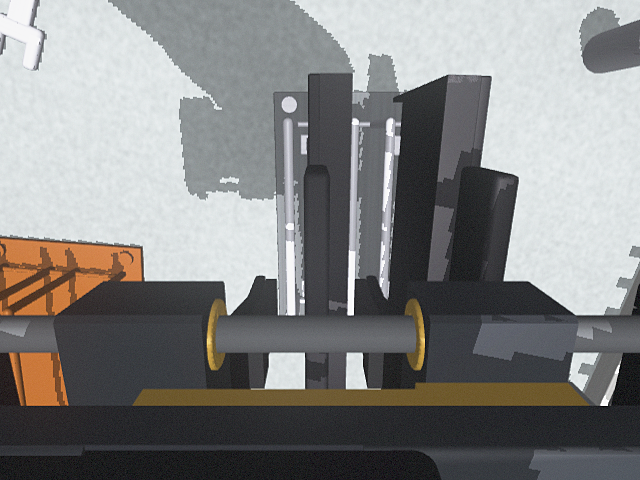

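View pics/scene8.png

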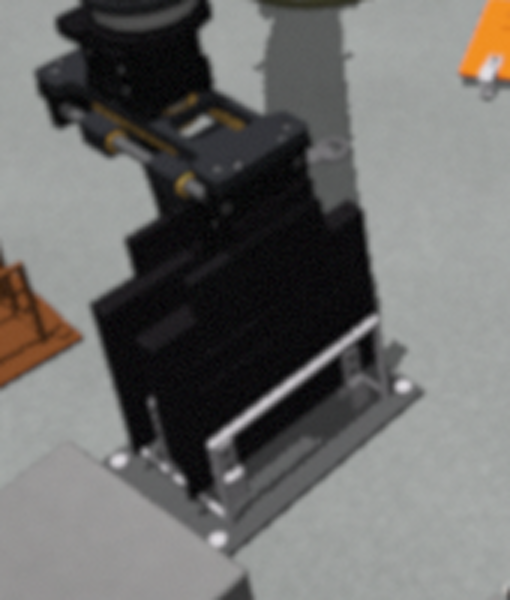

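The lid stands upright by itself between the loops (columns 290 and 355), with both fingers clear of the lip. Retreating straight up.

Request:
step_arm --series '[{"ax": 0, "ay": 0, "az": 0, "x": 0, "y": 0, "z": 0.01, "claw": 40}, {"ax": 0, "ay": 0, "az": 0, "x": 0, "y": 0, "z": 0.025, "claw": 40}, {"ax": 0, "ay": 0, "az": 0, "x": 0, "y": 0, "z": 0.05, "claw": 40}, {"ax": 0, "ay": 0, "az": 0, "x": 0, "y": 0, "z": 0.08, "claw": 40}, {"ax": 0, "ay": 0, "az": 0, "x": 0, "y": 0, "z": 0.12, "claw": 40}, {"ax": 0, "ay": 0, "az": 0, "x": 0, "y": 0, "z": 0.16, "claw": 40}, {"ax": 0, "ay": 0, "az": 0, "x": -0.04, "y": 0.0, "z": 0.18, "claw": 40}, {"ax": 0, "ay": 0, "az": 0, "x": -0.08, "y": 0.0, "z": 0.2, "claw": 40}, {"ax": 0, "ay": 0, "az": 0, "x": -0.08, "y": 0.0, "z": 0.2, "claw": 40}, {"ax": 0, "ay": 0, "az": 0, "x": -0.08, "y": 0.0, "z": 0.2, "claw": 40}]'

```text
time_s: 18.0
tool_pos: [0.4716, -0.4076, 0.3882]
tool_rot: [179.9, 0.1, 101.8]
force: [0.6, 0.2, -1.0]
grip_width: 0.0348
```

```bash
python3 - <<'E'
from h import *
np.set_printoptions(precision=4,suppress=True)
o=snap('w16')
print(o['tool_pos'],o['tool_rot'],o['force'],o['time_s'])
s=vision.read_camera('scene'); cv2.imwrite('pics/scene9f.png',s[:,:,::-1]);s=s[200:400,130:300]
cv2.imwrite('pics/scene9.png',cv2.resize(s[:,:,::-1],None,fx=3,fy=3,interpolation=cv2.INTER_CUBIC))
E
```

```text
[ 0.4716 -0.4076  0.3882] [179.9231   0.1172 101.8135] [ 0.5626  0.1989 -0.9865] 18.0
```

View pics/w16.png

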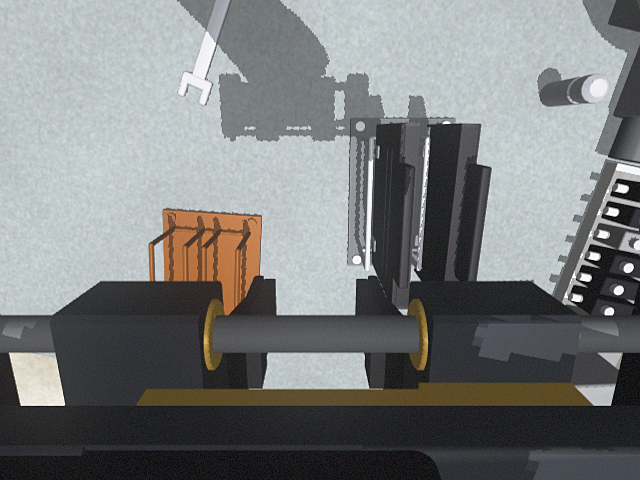

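View pics/scene9.png

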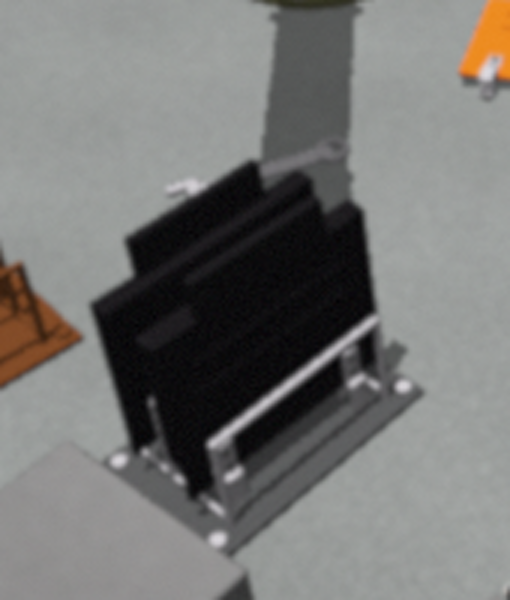

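View pics/scene9f.png

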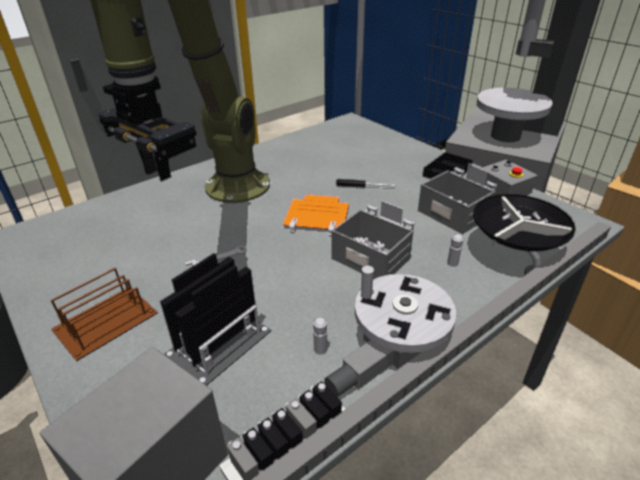

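The lid stands free in the bay next to the unmoved spare lid. Last numeric check: the lip's top edge from the wrist view.

```bash
python3 - <<'E'
from h import *
np.set_printoptions(precision=4,suppress=True)
c=wcam('w16');a=np.radians(YR);X=np.array([np.cos(a),np.sin(a),0]);Y=np.array([-np.sin(a),np.cos(a),0])
for p in[(406,166),(414,166)]:
  q=onz(c,*p,.204)-RB; print('lip top corner in rack_bay x,y',q@X,q@Y)
for z in(.155,.16): 
  q=onz(c,378,125,z)-RB; q2=onz(c,403,125,z)-RB; print(z,q@X,q2@X,q@Y)
im=cv2.imread('pics/w16.png')[110:310,340:500];cv2.imwrite('pics/w16c.png',cv2.resize(im,None,fx=3,fy=3,interpolation=cv2.INTER_NEAREST))
E
```

```text
lip top corner in rack_bay x,y -0.005633866336975435 0.057843677190378015
lip top corner in rack_bay x,y 0.0010087203541558733 0.057845831965390115
0.155 -0.022842780949723723 0.00031378342814699647 0.09093857945820624
0.16 -0.023598489943835926 -0.0007420262348134587 0.09090330322019394
```

View pics/w16c.png

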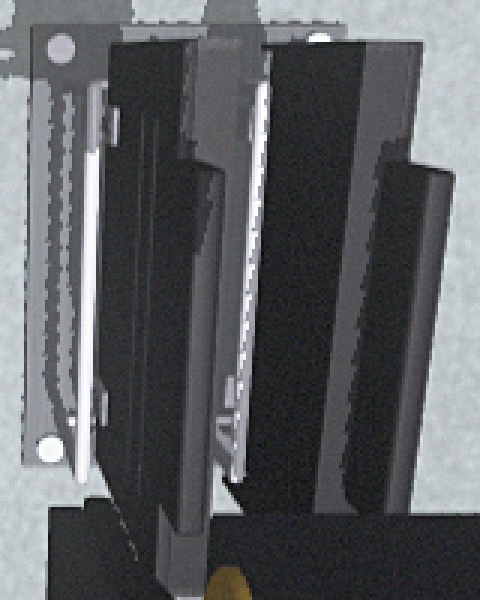

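The lip edge sits at bay x −5.6 to +1 mm (about −6 to +3 expected for an upright lid), and along the bay it is only ~3 mm off centre. Handing in.

```bash
python3 -c "
from cell import workorder
print(workorder.sign_off())"
```

```text
the job is handed in; nothing more can be done
None
```

The lid stands upright in the rack's free bay, hooks down and released, and I handed the job in at about 18 s. I caged the lip with the tool tilted 45° and raised the lid to about 45°. Then I gripped it, swung it rigidly to upright on the pins and lifted it 50 mm straight up. I carried it over while turning it 90°, lowered it to the bay floor, let go slowly and backed off.

**Last checks:**
- **Position:** The lip's top edge lies at bay x −6 to +1 mm, so the lid is upright. It is about 3 mm off the middle along the bay.
- **Set-down:** The force on the tool went from −3.4 N while carrying to +5.7 N on the floor, and to about zero after release.
- **Surroundings:** In the final scene picture the spare lid, both shanks, the driver and the open box look unmoved. I did not measure them again. The wrench is partly hidden by the lid, but its visible parts look unmoved.

**Disagreements:** The arm lagged its commands by 2–4 mm, which I corrected along the way. At set-down the tool stood about 1.5 mm higher than calculated, which is about the play in the pin slots. My first move call was refused because its rows lacked some keys; nothing moved. No check failed.

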